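# Refit the portafilter and lay the tools away after cleaning the espresso machine

## Task

The red espresso machine has just been cleaned: lift the portafilter out of its wooden stand, put it up into the group head with its handle off to the left and turn it until the lugs are locked, the handle straight out of the machine's front; only then push the brew paddle on the machine's right fully over to the back to start the rinse, let it run for ten seconds or more, and pull the paddle fully to the front again. In the meantime or afterwards lay every cleaning tool that is on the counter flat in its own compartment of the black tray, turned the way the yellow outline there shows. Do not knock over the milk jug or the cup.

Things in the scene. Friction and masses are not known exactly. Their poses are not given: they have to be found in the camera images.
- group_seat (a point): Fixed red machine, single group head overhanging its front. Point: on the group's vertical axis, 160 mm above the counter, where pf_lugs is when locked. x: to the machine's back, y: to its left (seen from the front), z up. Bayonet claws and skirt hang round it (outer radius 53 mm, bottom 151 mm above the counter), open at the front left for the handle's neck; solid body from 75 mm behind the axis; grille 40 mm high beneath.
- pf_lugs (a point): Portafilter, 250 mm long, 0.5 kg. Point: on the basket's axis, at the underside height of its two lugs. x: towards the handle, z: up. Basket radius 34 mm, rim 9 mm above this point. Lugs at +y and -y, 12 mm wide, 5 mm high, out to radius 43 mm. Spouts reach 55 mm below. Starts hung by its lugs in a fixed wooden stand (lugs on rails 70 mm high): lift it straight up.
- pf_handle (a point): Same portafilter, black round handle 24 to 29 mm thick, level. Point: its centreline, 139 mm from the basket axis along x (5 mm lower than pf_lugs), a good place to grip across from above, clear of the stand (whose front rest, 53 mm high, 46 mm wide, is under the handle 103 to 118 mm from the axis). To fit: handle 50 deg to the left of straight-front (pf_lugs x axis at group_seat yaw + 130 deg), see machine_collar.
- machine_collar (a point): Same frame as group_seat, at the mouth of the collar, 9 mm lower. Lugs pass up between the claws only while the handle is 50 deg (+-8) to the left; sideways play 3 mm. Raise until pf_lugs is level with group_seat (gasket stops it 1 mm above), then turn 50 deg anticlockwise seen from above about the axis: lugs ride over ramps (3.6 mm high) onto level lands; a stop lies 4 deg past straight-front.
- paddle (a joint): Brew paddle angle: 0 leaning to the machine's front, 0.5 upright, 1.0 (end stop) leaning to the back = on. Light (about 1.5 N), stays where it is left. Leave it at the front until the portafilter is locked; the rinse runs while it is at the back.
- paddle_tip (a point): Centre of the paddle's dark wooden ball, 26 mm across, on a lever 55 mm long, at the machine's front right. It swings about the machine's y; its pivot is 54 mm above the counter, so the ball's centre travels 53 mm from front to back, 102 to 109 mm high. It can be pushed, or pinched from above.
- brush_mid (a point): Purple group brush 86 mm long (y), 30 mm wide (x), 22 mm high (z), bristles down, 70 g. Point: its centre, 11 mm up. May be absent.
- spoon_mid (a point): Steel teaspoon 130 mm long, 11 mm high, lying. Point: mid-length, 5 mm up; there it takes a grip 20 mm wide across (y), with upright flanks from 2 to 9 mm up and 36 mm long: bring the fingertips close to the counter. x: from handle end to bowl. 20 g. May be absent.
- spoon_bowl (a point): Centre of the spoon's bowl (26 mm wide), 44 mm along x from spoon_mid.
- driver_mid (a point): Screwdriver 140 mm long, red round handle 70 mm long, 26 mm thick. Point: on its centreline, 13 mm up, near the shaft end of the handle (handle from -55 to +15 mm along x, shaft from +15 to +85). x: from handle to tip. 80 g. It may have rolled about x. May be absent.
- driver_tip (a point): Tip of the screwdriver's shaft, 85 mm along x from driver_mid.
- spanner_mid (a point): Flat steel spanner 140 mm long, 7 mm thick, 17 mm wide at the middle (y); ring end 32 mm at -x, open jaw 38 mm wide at +x. Point: its centre, 3.5 mm up. 120 g. May be absent.
- spanner_tip (a point): Open-jaw end of the spanner, 60 mm along x from spanner_mid.
- slot_brush (a point): Black fixed tray 160 x 230 mm, walls 16 mm high, four compartments 52 mm wide with yellow tool outlines. x: to the tray's back, along the compartments; y: left; z up. Point: floor (4 mm above the counter) of the leftmost, short one (108 mm): brush_mid belongs above it, brush along x. Dividers 14 mm high, open for the fingers 38 mm either side of the middle.
- slot_spoon (a point): Floor of the second compartment from the left (150 mm long): spoon_mid belongs above it, bowl to the tray's back (+x).
- slot_driver (a point): Floor of the third compartment (150 mm long), 15 mm in front of its middle: driver_mid belongs above it, tip to the tray's back (+x).
- slot_spanner (a point): Floor of the rightmost compartment (150 mm long): spanner_mid belongs above it, open jaw to the tray's back (+x).
- jug: Steel milk jug, 88 mm high, left of the machine; origin under its centre. Leave it standing.
- cup_served: White cup at the far right, 56 mm high; origin under its centre. Leave it standing.
- portafilter: The whole portafilter (see pf_lugs); its origin lies 91 mm from the basket axis along x, 55 mm below pf_lugs.
Mind the look-alikes: they are no part of the job. There is more than one size of the portafilter; the job needs the larger.

How it is judged (in metres and radians):
On the way, in this order (a step that is already met when the one before it is completed fails the run):
1. the portafilter is locked in the group head, handle straight to the front (horizontal distance between pf_lugs and group_seat below 0.006 m and z of pf_lugs in the frame of group_seat between -0.003 and 0.004 m and angle between pf_lugs's own z axis and vertical below 0.1 rad and angle between the x axis of pf_lugs and the x axis of group_seat, either way round below 0.2 rad and x of pf_handle in the frame of group_seat below -0.09 m), for 0.3 s.
2. the brew paddle is over to the back for 9 s on end (value of joint paddle above 0.85 rad), for 9 s.
3. the brew paddle is back at the front (value of joint paddle below 0.15 rad), for 0.2 s.
At the end, for the whole second after the job is handed in: Portafilter hangs locked: lugs within 6 mm of the axis and 3 to 4 mm of the seat height, upright to 6 deg, handle within 11 deg of straight front; paddle below 0.15 (front); each present tool flat in its compartment (20 mm along, 18 mm across, 14 deg), heads to the back (all of step 1 and value of joint paddle below 0.15 rad and x of brush_mid in the frame of slot_brush between -0.02 and 0.02 m and y of brush_mid in the frame of slot_brush between -0.018 and 0.018 m and z of brush_mid in the frame of slot_brush below 0.016 m and angle between the y axis of brush_mid and the x axis of slot_brush, either way round below 0.25 rad and angle between brush_mid's own y axis and vertical between 1.37 and 1.77 rad and x of spoon_mid in the frame of slot_spoon between -0.02 and 0.02 m and y of spoon_mid in the frame of slot_spoon between -0.018 and 0.018 m and z of spoon_mid in the frame of slot_spoon below 0.0105 m and angle between the x axis of spoon_mid and the x axis of slot_spoon, either way round below 0.25 rad and angle between spoon_mid's own x axis and vertical between 1.37 and 1.77 rad and x of spoon_bowl in the frame of slot_spoon above 0 m and x of driver_mid in the frame of slot_driver between -0.02 and 0.02 m and y of driver_mid in the frame of slot_driver between -0.018 and 0.018 m and z of driver_mid in the frame of slot_driver below 0.018 m and angle between the x axis of driver_mid and the x axis of slot_driver, either way round below 0.25 rad and angle between driver_mid's own x axis and vertical between 1.37 and 1.77 rad and x of driver_tip in the frame of slot_driver above 0 m and x of spanner_mid in the frame of slot_spanner between -0.02 and 0.02 m and y of spanner_mid in the frame of slot_spanner between -0.018 and 0.018 m and z of spanner_mid in the frame of slot_spanner below 0.009 m and angle between the x axis of spanner_mid and the x axis of slot_spanner, either way round below 0.25 rad and angle between spanner_mid's own x axis and vertical between 1.37 and 1.77 rad and x of spanner_tip in the frame of slot_spanner above 0 m and linear speed of portafilter below 0.02 m/s); the robot touches nothing.
It fails at once if the milk jug or the cup is knocked over (angle between any of jug, cup_served's own z axis and vertical above 0.7 rad).
Of brush, spoon, driver, spanner only 2 to 4 are there at a start; the rules pass over those that are not, and their reading is None.
At some moment in a run one of brush, spoon, driver, spanner may be knocked a few centimetres aside while the robot is not near it.
It also fails if it takes over 210 s, if anything falls off the work surface, if the arm or the gripper's body presses on something with over 40 N, if the wrist force passes 120 N, or if a joint passes its speed limit or range.

## Robot

A 6-joint arm with a two-finger parallel gripper is mounted at the origin on a cart in front of the work surface, level with it; the furniture and walls round the work are solid. World frame = base frame: x ahead of the robot, y to its left, z up, the work surface at z = 0. Lengths are in m, angles in degrees, forces in N, time in s.
With the tool pointing down it reaches from about 0.4 to 0.825 m from the base axis. Payload 7 kg.
Tool frame: the origin (TCP) lies on the centre line of the jaws, within the pads' length; the fingertips stand 19 mm ahead of it and the grasp point (between the pads) is the TCP; z points along the fingers, y is the line along which they close (so a half turn about z gives the same grasp; the last joint's range is limited). The gripper opens to 88 mm and grips with 3 to 60 N. Pads are 19 mm wide; open, the fingers measure 130 mm over their backs; the gripper's body (78 mm by 193 mm) begins 47 mm behind the grasp point.
Start: joints at [85.892, 20.546, 0.682, 0, -70.136, -16.507], TCP at [0.238, 0.632, 0.212] pointing down, gripper open.
Joint ranges: [-176.03, 176.03], [-82.01, 121.73], [-58.28, 71.71], [-173.87, 95.51], [-174.79, -0.11], [-173.66, 173.66]. Speed limits (degrees/s): [136.94, 136.94, 172.46, 180, 180, 180].

## Interface

Orientations are given as [roll, pitch, yaw] about the fixed x, y, z axes, in that order (R = Rz(yaw) Ry(pitch) Rx(roll)).
In Python, from plant import * gives the robot as it stands. The module is installed in compiled form; this text tells all that it offers.
- The arm moves only by the tool play_rows, never from a script. Its argument "deltas" is a list of rows, each a list of 6 numbers: the shift along the world's x, y, z scaled (see below), then the turn, a rotation vector about the world's x, y, z scaled (see below). A call has 1 to 10 rows; each row shifts and turns the commanded pose from where the row before left it; what a row does not reach is not made up. The controller multiplies each number of a shift by 800 mm and each number of a turn by 180 degrees. A row lasts 1/10 s, in which the tool goes at most 50 mm and 8.59 degrees, less where a joint would pass 70% of its speed; a pose out of reach is approached as far as the arm can. A call with a number of a shift or a turn outside -1 to 1 is refused whole. A call with a gripper value outside its range is refused whole. "gripper" is the gripper command: -1 is shut, 1 is fully open, values between are in proportion, set as the call begins (left out, the last holds). The fingers move at their own pace and stop on an object; the grip force is fixed at half the most. Time passes only in rows, so rows that do not move let the fingers close. It gives the time, the measured TCP pose, the force, the opening and the grip force at its end, in the units of the state.
- get_obs(): the state, without advancing time (a new reading comes with each control period).
- snapshot(name): name is "side" or "top"; returns (picture, depth): 420x560x3 uint8, blue, green, red; 420x560 float32, m along the optical axis (not along the pixel's ray), 0 where there is no reading.
- camera_model(name): a dict with "fx", "fy", "cx", "cy" (pixels), "world_to_cam" (4x4, takes a point from world to camera coordinates). Camera axes: x right, y down, z forward; pixel columns grow to the right and rows downward; lengths in m; the calibration is good to about 2 mm. A picture is of the moment at which its call begins. camera_model takes no time and is no camera call.
- close_job(): hands the job in; it is judged then, once.
The state is a dict: "clock": time; "joint_pos": joint angles; "qvel": joint speeds; "tau": joint torques, N m; "tool_pos": TCP position; "orientation": TCP orientation; "force": force on the tool from outside, world axes, zero at the start; "moment": the same for the moment, N m; "opening": finger opening in m; "gripper_force": force on a finger pad.
Only numpy, scipy, OpenCV 4.12 (cv2) and the standard library are available. Lean on these libraries where they do the work, as an engineer would, in place of code of your own. Each camera call takes 0.05 s, during which the arm holds its last target. There are 200 camera calls.

## Working session

There is one attempt and no reset: what is moved stays moved. The work goes in short steps, Python scripts to look and compute and a tool call to move; the robot and the scene stay as the last step left them, time stands still between calls to the robot, and variables do not carry over. Pictures are saved under pics/ and viewed, at most 14 in all, crops included, and the job is handed in when it is done.

Besides the shell and the picture viewer there is one more tool, called after ">>>" in YAML: its name, and indented under it one key for each argument. play_rows: Moves the arm, as the interface text tells. Its arguments: {"type":"object","properties":{"deltas":{"type":"array","items":{"type":"array","items":{"type":"number","minimum":-1,"maximum":1}}},"gripper":{"type":"number"}},"required":["deltas"]}

```bash
mkdir -p pics; ls
cat > h.py <<'E'
from plant import *
import numpy as np, cv2
def snap(n,tag):
    p,d=snapshot(n); cv2.imwrite(f'pics/{tag}.png',p); np.savez(f'{tag}.npz',p=p,d=d); return p,d
def cloud(n,d):
    m=camera_model(n); v,u=np.mgrid[0:d.shape[0],0:d.shape[1]]
    P=np.stack([(u-m['cx'])/m['fx']*d,(v-m['cy'])/m['fy']*d,d],-1)
    T=np.linalg.inv(np.array(m['world_to_cam'])); W=P@T[:3,:3].T+T[:3,3]; W[d==0]=np.nan; return W
E
python3 - <<'E'
from h import *
for n in('top','side'):
    p,d=snap(n,n+'0'); m=camera_model(n); print(n,m['fx'],m['cx'],m['cy'],np.round(m['world_to_cam'],3).tolist())
print(get_obs())
E
```

```text
pics
top 393.63764885773094 277.29580467870886 206.26289030847173 [[-0.019, -1.0, 0.002, -0.076], [-0.997, 0.018, -0.069, 0.551], [0.069, -0.003, -0.998, 1.464], [0.0, 0.0, 0.0, 1.0]]
side 422.0184982980892 273.7968203177003 217.17789746068487 [[0.933, -0.359, -0.0, -0.531], [-0.178, -0.462, -0.869, 0.141], [0.312, 0.811, -0.496, 1.503], [0.0, 0.0, 0.0, 1.0]]
{'clock': 0.1, 'joint_pos': array([ 8.58916179e+01,  2.05888517e+01,  6.41073818e-01, -1.81851142e-02,
       -7.01356246e+01, -1.65051291e+01]), 'qvel': array([ 0.03340524, -0.01652919,  0.22199844,  0.07461557, -0.10456228,
        0.03474063]), 'tau': array([-1.05591800e-03, -5.84163058e+01,  2.93751740e+01,  7.01560915e+00,
        1.02452002e-02, -4.72572151e-05]), 'tool_pos': array([0.2375259 , 0.63135785, 0.21161339]), 'orientation': array([ 1.79915177e+02, -7.30529309e-03, -2.06196975e+01]), 'force': array([ 0.64165545, -0.20076134,  0.55930705]), 'moment': array([0.06084303, 0.00733658, 0.0105697 ]), 'gripper_force': 0.0, 'opening': 0.0874391448985707}
```

View pics/top0.png

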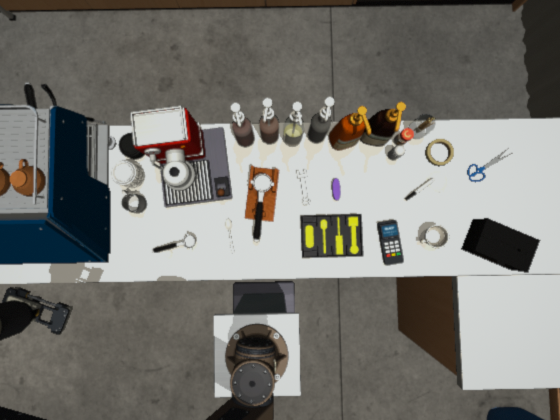

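View pics/side0.png

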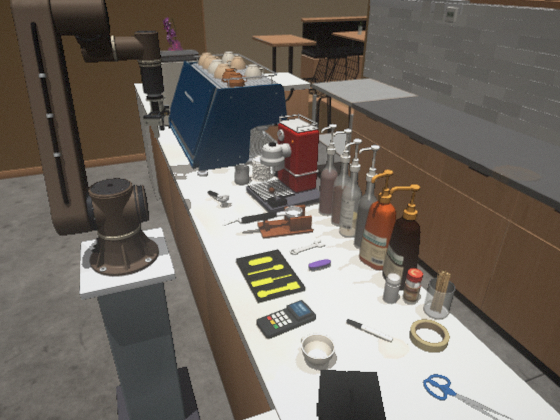

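The large portafilter is in the wooden stand (top 262,200). The small portafilter at (180,243) is a look-alike. The purple brush is at (336,188), the spanner at (305,187) and the spoon at (230,235). I see no red screwdriver. I'll confirm these in one enlarged crop.

Run:
```python
from h import *
z=np.load('top0.npz'); p=z['p']; d=z['d']
c=cv2.resize(p[100:265,110:376],None,fx=3,fy=3,interpolation=cv2.INTER_CUBIC); cv2.imwrite('pics/c1.png',c)
W=cloud('top',d)
hsv=cv2.cvtColor(p,cv2.COLOR_BGR2HSV)
def comp(mask,name,lo=15):
    n,l,s,_=cv2.connectedComponentsWithStats(mask.astype(np.uint8))
    for i in range(1,n):
        if s[i,4]>=lo:
            q=W[l==i]; q=q[~np.isnan(q[:,0])]; (a,b),(w,h),t=cv2.minAreaRect((q[:,:2]*1000).astype(np.float32))
            print(name,s[i],np.round(np.median(q,0),4),'rect',round(a),round(b),round(w),round(h),round(t,1))
on=(W[...,0]>.2)&(W[...,0]<.75)
comp((hsv[...,0]>20)&(hsv[...,0]<35)&(hsv[...,1]>150)&(hsv[...,2]>100)&on,'yellow')
comp((hsv[...,0]>125)&(hsv[...,0]<160)&(hsv[...,1]>80)&on,'purple')
# board region height stats
t=(W[...,2]>.1)&(np.abs(W[...,1]-.1)<.5)&on&(W[...,1]<.5)
comp(t,'tall',30)
b=(hsv[...,2]<60)&on&(np.abs(W[...,1])<.5); comp(b,'dark',40)
comp((hsv[...,1]>80)&(hsv[...,0]<16)&on&(hsv[...,2]<200)&(W[...,1]>-.3)&(W[...,1]<.4),'wood/red',30)
z=np.load('side0.npz'); cv2.imwrite('pics/c2.png',cv2.resize(z['p'][110:310,170:370],None,fx=3,fy=3,interpolation=cv2.INTER_CUBIC))
```

```text
yellow [336 217   7  38 178] [ 0.4142 -0.3163  0.0034] rect 435 -318 24 140 88.3
yellow [348 217  11  37 253] [ 0.4437 -0.3721  0.0032] rect 437 -371 36 137 89.8
yellow [320 219   7  34 118] [ 0.4609 -0.2601  0.003 ] rect 437 -261 125 23 3.1
yellow [305 225   9  23 179] [ 0.4353 -0.2039  0.0035] rect 436 -204 31 83 89.9
purple [332 179   8  21 133] [ 0.6109 -0.3086  0.021 ] rect 611 -308 25 77 89.7
tall [ 133  135   70   56 2236] [0.7152 0.2431 0.243 ] rect 674 265 152 179 0.0
tall [217 189   8   7  41] [0.5974 0.1129 0.1107] rect 598 115 23 23 43.3
dark [126 154  15   5  51] [0.7463 0.4483 0.0554] rect 745 447 45 9 89.7
dark [170 168   9   8  50] [0.6511 0.242  0.2558] rect 650 242 23 23 47.4
dark [214 177  16  20 186] [0.6337 0.1125 0.0557] rect 625 118 78 52 9.8
dark [123 198   5  11  40] [0.5694 0.4787 0.0377] rect 571 479 11 37 87.9
dark [254 202   9  37 221] [ 0.5007 -0.0148  0.0743] rect 498 -13 27 131 82.9
dark [301 215  61  42 882] [ 0.4596 -0.2969  0.0051] rect 437 -287 154 226 0.5
dark [378 221  12  43 163] [ 0.4189 -0.4791  0.017 ] rect 408 -482 157 36 0.7
dark [154 243  22   9  77] [0.4048 0.3372 0.0282] rect 405 336 14 87 14.0
wood/red [134 137  71  26 681] [0.7285 0.23   0.263 ] rect 724 265 29 179 7.4
wood/red [ 245  166   34   55 1041] [ 0.5828 -0.0325  0.0121] rect 600 -26 110 202 82.8
wood/red [217 189   8   7  42] [0.5975 0.1153 0.1104] rect 598 119 32 22 86.4
```

View pics/c1.png

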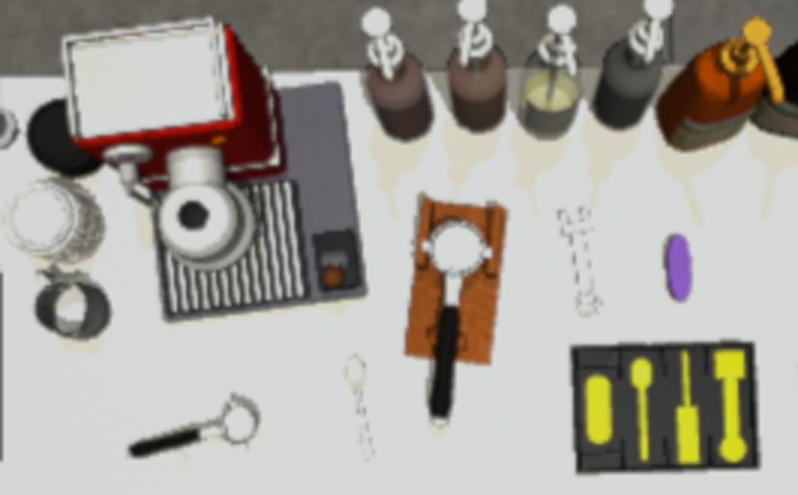

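View pics/c2.png

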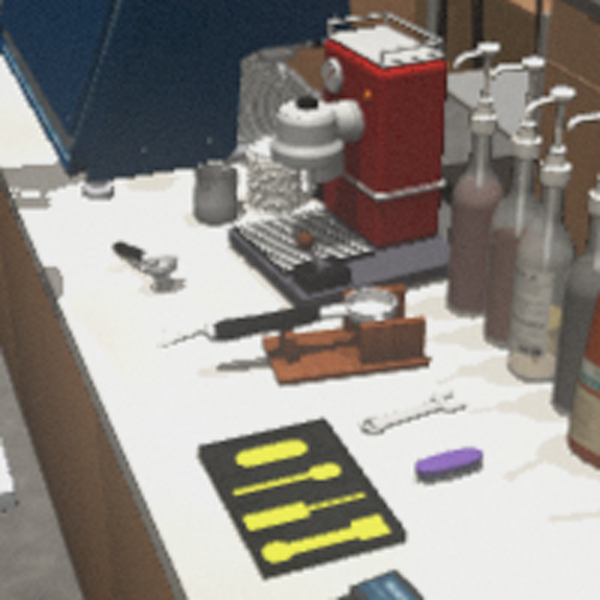

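The crops show the large portafilter in the stand (c1 basket 455,245; handle end 438,415). The small one lies at (195,425). The spanner's jaw is to the back (575,215), the spoon's bowl is to the back (355,370), and the brush is at (678,267). There is no screwdriver. The ball paddle is at (333,277), the jug at (72,305). Next I fit the group, portafilter and tools precisely.

```bash
cat >> h.py <<'E'
def pix2w(n,u,v,z):
    m=camera_model(n); T=np.linalg.inv(np.array(m['world_to_cam'])); r=T[:3,:3]@np.array([(u-m['cx'])/m['fx'],(v-m['cy'])/m['fy'],1]); o=T[:3,3]
    return o+r*(z-o[2])/r[2]
def w2pix(n,P):
    m=camera_model(n); q=np.array(m['world_to_cam'])@np.r_[P,1]; return m['fx']*q[0]/q[2]+m['cx'],m['fy']*q[1]/q[2]+m['cy']
def circ(q):
    from scipy.optimize import least_squares
    c=q.mean(0); r=least_squares(lambda s:np.hypot(q[:,0]-s[0],q[:,1]-s[1])-s[2],[*c,.04],loss='soft_l1',f_scale=.002); return r.x,np.std(r.fun)
E
python3 - <<'E'
from h import *
for n in('top','side'):
    z=np.load(n+'0.npz'); W=cloud(n,z['d']).reshape(-1,3); C=z['p'].reshape(-1,3).astype(int); hs=cv2.cvtColor(z['p'],cv2.COLOR_BGR2HSV).reshape(-1,3)
    near=np.hypot(W[:,0]-.645,W[:,1]-.243)<.075
    for a in np.arange(.14,.28,.01):
        q=W[near&(W[:,2]>a)&(W[:,2]<a+.01)&(W[:,0]<.70)]
        if len(q)>15: s,e=circ(q[:,:2]); print(n,'grp',round(a,3),len(q),np.round(s,4),round(e,4))
    k=near&(hs[:,2]<70)&(W[:,2]>.245); print(n,'cap',k.sum(),np.nanmean(W[k],0))
    # red body: vertical faces
    k=(hs[:,1]>150)&((hs[:,0]<8)|(hs[:,0]>172))&(abs(W[:,1]-.25)<.2)&(W[:,0]>.55)&(W[:,2]>.05)&(W[:,2]<.3)
    print(n,'red',k.sum(),cv2.minAreaRect((W[k][:,:2]*1000).astype(np.float32)))
    # handle
    k=(hs[:,2]<70)&(abs(W[:,1]+.02)<.06)&(W[:,0]>.4)&(W[:,0]<.57)&(W[:,2]>.06)
    q=W[k]; c=q.mean(0); print(n,'handle',k.sum(),c,np.linalg.svd(q-c)[2][0], q[:,:2].min(0),q[:,:2].max(0),q[:,2].max())
    k=(abs(W[:,1]+.03)<.06)&(W[:,0]>.56)&(W[:,0]<.68)&(W[:,2]>.076)&(W[:,2]<.09)
    print(n,'basket',k.sum(),circ(W[k][:,:2]),W[k].mean(0))
    # ball
    k=(np.hypot(W[:,0]-.6,W[:,1]-.115)<.03)&(W[:,2]>.092); print(n,'ball',k.sum(),W[k].mean(0),W[k].max(0),W[k].min(0))
# spoon/spanner
z=np.load('top0.npz'); g=cv2.cvtColor(z['p'],cv2.COLOR_BGR2GRAY).astype(int)
print(pix2w('top',228.3,223.3,.005),pix2w('top',232.7,252.7,.005),pix2w('top',301.7,170.7,.004),pix2w('top',307,202.7,.004))
for n,(x0,x1,y0,y1) in dict(spoon=(222,240,214,258),spanner=(292,314,164,210)).items():
    s=g[y0:y1,x0:x1]; bg=cv2.medianBlur(z['p'],31)[y0:y1,x0:x1].astype(int); m=np.abs(z['p'][y0:y1,x0:x1].astype(int)-bg).sum(-1)>35
    v,u=np.nonzero(m); P=np.array([pix2w('top',a+x0,b+y0,.005)[:2] for a,b in zip(u,v)]); print(n,len(P),cv2.minAreaRect((P*1000).astype(np.float32)))
i=[cv2.resize(z['p'][y0:y1,x0:x1],None,fx=9,fy=9,interpolation=cv2.INTER_CUBIC) for x0,x1,y0,y1 in((218,246,212,260),(288,318,162,210))]
cv2.imwrite('pics/c3.png',np.hstack(i))
E
```

```text
top grp 0.18 33 [0.6504 0.2426 0.0521] 0.0009
top grp 0.19 129 [0.6507 0.2427 0.049 ] 0.0024
top grp 0.2 32 [0.6504 0.242  0.0446] 0.0012
top grp 0.21 32 [0.6529 0.2449 0.0465] 0.0014
top grp 0.22 50 [0.6529 0.2455 0.0458] 0.0025
top grp 0.23 161 [0.6514 0.2424 0.04  ] 0.0065
top grp 0.24 337 [0.6521 0.2429 0.0296] 0.0071
top grp 0.25 74 [0.6495 0.2421 0.0114] 0.004
top cap 57 [0.65022284 0.24128112 0.2557427 ]
top red 712 ((756.6950073242188, 300.2814025878906), (108.97750854492188, 257.0514831542969), 15.263592720031738)
top handle 230 [ 0.49721716 -0.01467333  0.07425155] [-0.98974762  0.1325051  -0.05331093] [ 0.4321975  -0.03080478] [0.56284048 0.00405519] 0.08441131748527209
top basket 53 (array([ 0.62906717, -0.0319984 ,  0.03515337]), np.float64(0.009718220102147285)) [ 0.6197327  -0.0293966   0.07877213]
top ball 41 [0.59728327 0.11378383 0.1100989 ] [0.60911363 0.12807187 0.11981448] [0.58669259 0.10285127 0.10126855]
side grp 0.15 20 [0.6578 0.2327 0.0397] 0.0046
side grp 0.16 24 [0.6536 0.2392 0.0471] 0.0028
side grp 0.17 45 [0.6527 0.2409 0.0505] 0.0035
side grp 0.18 51 
[... 606 characters left out ...]
598] [ 0.4366776  -0.03730545] [ 0.56224377 -0.01218905] 0.08212107919488121
side basket 75 (array([ 0.63008053, -0.03210206,  0.03608588]), np.float64(0.009787866346437253)) [ 0.62285483 -0.0318205   0.07867901]
side ball 32 [0.59868521 0.10991301 0.1076061 ] [0.61184706 0.12284202 0.1167586 ] [0.58783589 0.1013491  0.09543993]
[0.48918315 0.10065371 0.005     ] [0.37805052 0.08517105 0.005     ] [ 0.68535716 -0.18229339  0.004     ] [ 0.56206028 -0.19965959  0.004     ]
spoon 69 ((443.10699462890625, 97.36597442626953), (133.437744140625, 24.487892150878906), 5.105020523071289)
spanner 128 ((623.8568725585938, -186.11460876464844), (142.4149627685547, 42.83524703979492), 8.031645774841309)
```

View pics/c3.png

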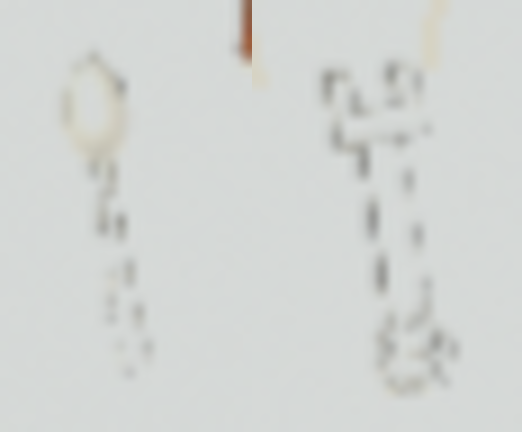

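>>> play_rows:
  deltas:
    - [0.0226, -0.0576, 0, 0, 0, 0.0052]
    - [0.0226, -0.0576, 0, 0, 0, 0.0052]
    - [0.0226, -0.0576, 0, 0, 0, 0.0052]
    - [0.0226, -0.0576, 0, 0, 0, 0.0052]
    - [0.0226, -0.0576, 0, 0, 0, 0.0052]
    - [0.0226, -0.0576, 0, 0, 0, 0.0052]
    - [0.0226, -0.0576, 0, 0, 0, 0.0052]
    - [0.0226, -0.0576, 0, 0, 0, 0.0052]
    - [0.0226, -0.0576, 0, 0, 0, 0.0052]
    - [0.0226, -0.0576, 0, 0, 0, 0.0052]

```text
clock: 1.1
tool_pos: [0.4185, 0.169, 0.2126]
orientation: [-180.0, -0.0, -11.2]
force: [1.8, 0.4, 0.3]
opening: 0.0879
gripper_force: 0.0
```

>>> play_rows:
  deltas:
    - [0.0226, -0.0576, 0, 0, 0, 0.0052]
    - [0.0226, -0.0576, 0, 0, 0, 0.0052]
    - [0.0226, -0.0576, 0, 0, 0, 0.0052]
    - [0.0226, -0.0576, 0, 0, 0, 0.0052]
    - [0, 0, 0, 0, 0, 0]
    - [0, 0, 0, 0, 0, 0]
    - [0, 0, 0, 0, 0, 0]

```text
clock: 1.8
tool_pos: [0.4904, -0.013, 0.2122]
orientation: [180.0, 0.0, -7.5]
force: [0.6, 0.3, 0.3]
opening: 0.0877
gripper_force: 0.0
```

Run:
```python
from h import *
for z in(.0,.02,.04):
    a=pix2w('top',166,206.7,z);b=pix2w('top',231.7,197.7,z); c=pix2w('top',110+338/3,100+83/3,z)
    print(z,a,b,c,'yaw front',np.degrees(np.arctan2(-(a-b)[0],(a-b)[1])),'yaw side',np.degrees(np.arctan2((c-b)[1],(c-b)[0])))
# front top edge of machine: tall cloud rectangle
z=np.load('top0.npz'); W=cloud('top',z['d']).reshape(-1,3)
for lo in(.27,.29,.3,.31):
    k=(W[:,2]>lo)&(abs(W[:,1]-.24)<.2)&(W[:,0]>.6)&(W[:,2]<.4)
    if k.sum()>20: print(lo,k.sum(),cv2.minAreaRect((W[k][:,:2]*1000).astype(np.float32)))
# side cam: front red face plane
z=np.load('side0.npz'); W=cloud('side',z['d']).reshape(-1,3); hs=cv2.cvtColor(z['p'],cv2.COLOR_BGR2HSV).reshape(-1,3)
k=(hs[:,1]>150)&((hs[:,0]<8)|(hs[:,0]>172))&(abs(W[:,1]-.25)<.2)&(W[:,0]>.6)&(W[:,2]>.08)&(W[:,2]<.28)
q=W[k]; rng=np.random.default_rng(0)
for r in range(2):
    best=None
    for i in range(500):
        a,b=q[rng.choice(len(q),2,False),:2]; 
        if np.linalg.norm(b-a)<.02: continue
        n=np.array([-(b-a)[1],(b-a)[0]]); n/=np.linalg.norm(n); m=abs((q[:,:2]-a)@n)<.003
        if best is None or m.sum()>best.sum(): best=m
    c=q[best,:2]; v=np.linalg.svd(c-c.mean(0))[2][0]; print('plane',best.sum(),c.mean(0),np.degrees(np.arctan2(v[1],v[0])),np.ptp((c-c.mean(0))@v)); q=q[~best]
```

```text
0.0 [0.5570165  0.33815598 0.        ] [0.58685065 0.08730044 0.        ] [0.85952664 0.11935865 0.        ] yaw front 6.782307958677037 yaw side 6.705417807448715
0.02 [0.5555419  0.33255286 0.02      ] [0.58497789 0.08504518 0.02      ] [0.85401481 0.11667554 0.02      ] yaw front 6.782307958677025 yaw side 6.7054178074487085
0.04 [0.5540673  0.32694973 0.04      ] [0.58310513 0.08278991 0.04      ] [0.84850298 0.11399243 0.04      ] yaw front 6.78230795867704 yaw side 6.705417807448708
0.27 2393 ((782.3826293945312, 198.75135803222656), (124.40069580078125, 322.1235656738281), 5.576251983642578)
0.29 2204 ((787.5458984375, 199.36961364746094), (116.16401672363281, 322.75823974609375), 6.11731481552124)
0.3 2026 ((788.2574462890625, 198.4751434326172), (111.79444885253906, 321.542236328125), 7.214109420776367)
0.31 1552 ((789.4427490234375, 194.60855102539062), (101.81531524658203, 313.181396484375), 6.5670270919799805)
plane 355 [0.7860871  0.18441457] -175.26357076673028 0.10788848661434944
plane 144 [0.78219353 0.17900191] -174.77316399551265 0.1007339063523567
```

>>> play_rows:
  deltas:
    - [0, 0, -0.045, 0, 0, 0]
    - [0, 0, -0.045, 0, 0, 0]
    - [0, 0, -0.045, 0, 0, 0]
    - [0, 0, -0.03, 0, 0, 0]
    - [0, 0, -0.018, 0, 0, 0]
    - [0, 0, 0, 0, 0, 0]
    - [0, 0, 0, 0, 0, 0]

```text
clock: 2.5
tool_pos: [0.491, -0.0122, 0.0666]
orientation: [180.0, -0.0, -7.4]
force: [0.3, -0.2, 1.5]
opening: 0.0872
gripper_force: 0.0
```

>>> play_rows:
  deltas:
    - [0, 0, 0, 0, 0, 0]
    - [0, 0, 0, 0, 0, 0]
    - [0, 0, 0, 0, 0, 0]
    - [0, 0, 0, 0, 0, 0]
    - [0, 0, 0, 0, 0, 0]
    - [0, 0, 0, 0, 0, 0]
    - [0, 0, 0, 0, 0, 0]
    - [0, 0, 0, 0, 0, 0]
  gripper: -1

```text
clock: 3.3
tool_pos: [0.4907, -0.0134, 0.066]
orientation: [180.0, 0.0, -7.5]
force: [0.1, -0.5, 0.4]
opening: 0.0292
gripper_force: 0.0
```

>>> play_rows:
  deltas:
    - [0, 0, 0.01, 0, 0, 0]
    - [0, 0, 0.02, 0, 0, 0]
    - [0, 0, 0.03, 0, 0, 0]
    - [0, 0, 0.03, 0, 0, 0]
    - [0, 0, 0.02, 0, 0, 0]
    - [0, 0, 0, 0, 0, 0]
    - [0, 0, 0, 0, 0, 0]
    - [0, 0, 0, 0, 0, 0]

```text
clock: 4.1
tool_pos: [0.4902, -0.0135, 0.1535]
orientation: [180.0, 0.1, -7.5]
force: [0.1, 0.2, -1.0]
opening: 0.0
gripper_force: 0.0
```

```bash
cat >> h.py <<'E'
def rim(n,tag,ctr,zlug,zr=.009):
    """basket points near predicted centre"""
    p,d=snap(n,tag); W=cloud(n,d).reshape(-1,3)
    k=(np.hypot(W[:,0]-ctr[0],W[:,1]-ctr[1])<.05)&(abs(W[:,2]-zlug-zr)<.006)
    return W[k]
E
python3 - <<'E'
from h import *
o=get_obs(); t=o['tool_pos']; y=np.radians(o['orientation'][2]); c=t+np.r_[.139*np.cos(y),.139*np.sin(y),.005]
print(t,o['orientation'],o['force'],o['moment'],'pred',c)
for n in('top','side'):
    q=rim(n,n+'1',c,c[2]); print(n,len(q),circ(q[:,:2]),q[:,:].mean(0))
    p=np.load(n+'1.npz')['p']; u,v=map(int,w2pix(n,c)); s=p[v-40:v+60,u-60:u+60]; cv2.imwrite(f'{n}c.png',cv2.resize(s,None,fx=3,fy=3))
cv2.imwrite('pics/c4.png',np.hstack([cv2.imread('topc.png'),cv2.imread('sidec.png')]))
E
```

```text
[ 0.49023354 -0.01349913  0.15350041] [ 1.79983350e+02  5.85162402e-02 -7.52190478e+00] [ 0.14379026  0.18813822 -0.96258131] [-0.04030962  0.01697883  0.00560362] pred [ 0.62803743 -0.03169496  0.15850041]h.py:16: RuntimeWarning: Mean of empty slice.
  c=q.mean(0); r=least_squares(lambda s:np.hypot(q[:,0]-s[0],q[:,1]-s[1])-s[2],[*c,.04],loss='soft_l1',f_scale=.002); return r.x,np.std(r.fun)
  ret = um.true_divide(
Traceback (most recent call last):
  File "h.py", line 16, in circ
    c=q.mean(0); r=least_squares(lambda s:np.hypot(q[:,0]-s[0],q[:,1]-s[1])-s[2],[*c,.04],loss='soft_l1',f_scale=.002); return r.x,np.std(r.fun)
                   ~~~~~~~~~~~~~^^^^^^^^^^^^^^^^^^^^^^^^^^^^^^^^^^^^^^^^^^^^^^^^^^^^^^^^^^^^^^^^^^^^^^^^^^^^^^^^^^^^^^
ValueError: Initial guess is outside of provided bounds
```

The fingers had not yet reached the handle when I lifted, so the grasp missed. I'll check the portafilter's place before regrasping.

>>> play_rows:
  deltas:
    - [0, 0, 0, 0, 0, 0]
    - [0, 0, 0, 0, 0, 0]
    - [0, 0, 0, 0, 0, 0]
    - [0, 0, 0, 0, 0, 0]
    - [0, 0, 0, 0, 0, 0]
    - [0, 0, 0, 0, 0, 0]
    - [0, 0, 0, 0, 0, 0]
    - [0, 0, 0, 0, 0, 0]
    - [0, 0, 0, 0, 0, 0]
    - [0, 0, 0, 0, 0, 0]
  gripper: 1

```text
clock: 5.15
tool_pos: [0.4908, -0.0134, 0.1541]
orientation: [-180.0, -0.0, -7.5]
force: [-0.2, -0.3, -0.1]
opening: 0.0748
gripper_force: 0.0
```

Run:
```python
from h import *
p,d=snap('side','side1'); W=cloud('side',d).reshape(-1,3); hs=cv2.cvtColor(p,cv2.COLOR_BGR2HSV).reshape(-1,3)
print(get_obs()['opening'])
k=(abs(W[:,1]+.03)<.06)&(W[:,0]>.56)&(W[:,0]<.68)&(W[:,2]>.076)&(W[:,2]<.09)
print('basket',k.sum(),circ(W[k][:,:2]),W[k].mean(0))
k=(hs[:,2]<70)&(abs(W[:,1]+.02)<.06)&(W[:,0]>.4)&(W[:,0]<.57)&(W[:,2]>.06)&(W[:,2]<.095)
q=W[k]; c=q.mean(0); print('handle',k.sum(),c,np.linalg.svd(q-c)[2][0])
cv2.imwrite('pics/c4.png',cv2.resize(p[170:270,200:320],None,fx=4,fy=4))
```

```text
0.07903473549729466
basket 77 (array([ 0.63162409, -0.03264325,  0.03448636]), np.float64(0.010720342438980856)) [ 0.62126321 -0.03617101  0.0791179 ]
handle 181 [ 0.49875093 -0.02354766  0.07338534] [-0.99069947  0.12313645 -0.05789618]
```

View pics/c4.png

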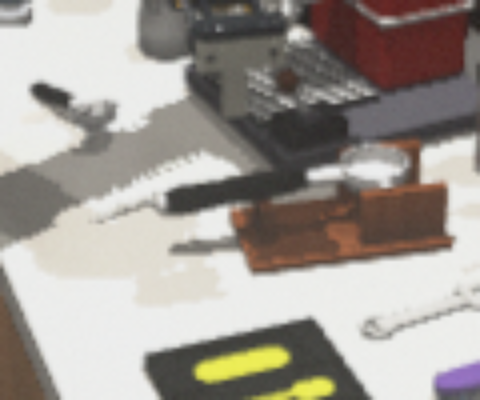

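The portafilter still hangs undisturbed in the stand (basket at 375,160; handle at 165–300,190). I'll go down and grip with a longer wait.

>>> play_rows:
  deltas:
    - [0, 0, -0.03, 0, 0, 0]
    - [0, 0, -0.04, 0, 0, 0]
    - [0, 0, -0.03, 0, 0, 0]
    - [0, 0, -0.011, 0, 0, 0]
    - [0, 0, 0, 0, 0, 0]
    - [0, 0, 0, 0, 0, 0]
  gripper: 1

```text
clock: 5.8
tool_pos: [0.4916, -0.0132, 0.0661]
orientation: [-180.0, -0.1, -7.5]
force: [-0.5, 0.4, 0.4]
opening: 0.0876
gripper_force: 0.0
```

>>> play_rows:
  deltas:
    - [0, 0, 0, 0, 0, 0]
    - [0, 0, 0, 0, 0, 0]
    - [0, 0, 0, 0, 0, 0]
    - [0, 0, 0, 0, 0, 0]
    - [0, 0, 0, 0, 0, 0]
    - [0, 0, 0, 0, 0, 0]
    - [0, 0, 0, 0, 0, 0]
    - [0, 0, 0, 0, 0, 0]
    - [0, 0, 0, 0, 0, 0]
    - [0, 0, 0, 0, 0, 0]
  gripper: -1

```text
clock: 6.8
tool_pos: [0.4908, -0.0134, 0.0652]
orientation: [180.0, 0.0, -7.5]
force: [0.3, 0.7, 1.0]
opening: 0.0135
gripper_force: 0.0
```

>>> play_rows:
  deltas:
    - [0, 0, 0, 0, 0, 0]
    - [0, 0, 0, 0, 0, 0]
    - [0, 0, 0, 0, 0, 0]
    - [0, 0, 0, 0, 0, 0]

```text
clock: 7.2
tool_pos: [0.4908, -0.0134, 0.0653]
orientation: [180.0, 0.0, -7.5]
force: [0.2, 0.0, 0.5]
opening: 0.0005
gripper_force: 0.0
```

Run:
```python
from h import *
p,d=snap('side','side2'); t,_=snap('top','top2')
o=get_obs(); print(o['opening'],[w2pix(n,o['tool_pos']) for n in('side','top')])
cv2.imwrite('pics/c5.png',np.hstack([cv2.resize(p[170:270,190:290],None,fx=4,fy=4),cv2.resize(t[160:260,215:315],None,fx=4,fy=4)]))
```

```text
0.00038576297551038314 [(np.float64(256.04068334510833), np.float64(218.04079636115992)), (np.float64(257.60557076103447), np.float64(221.84219362158845))]
```

View pics/c5.png

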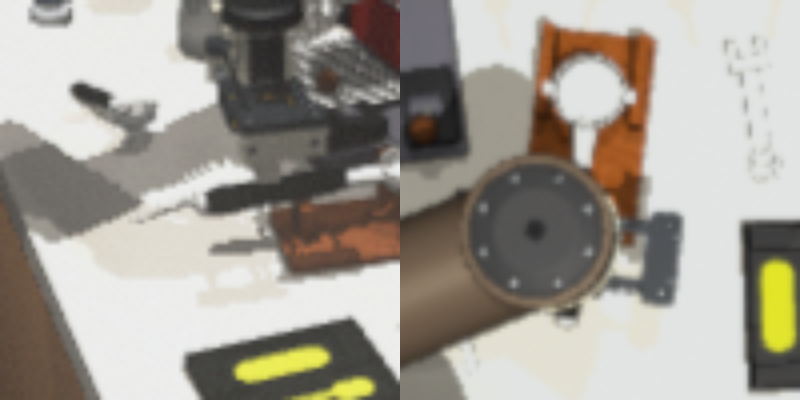

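The side view shows the gripper body at crop (270,130) with the handle in front of it, unpinched, at (210–330,190). I'll use depth to find where the fingers really are.

Run:
```python
from h import *
for n in('side','top'):
    d=np.load(n+'2.npz')['d'];W=cloud(n,d)
    if n=='side':
        for v in range(190,226,3):
            print(v,[tuple(np.round(W[v,u]*1000).astype(int)) for u in range(240,280,6)])
    else:
        for v in range(202,242,4): print(v,[tuple(np.round(W[v,u]*1000).astype(int)) for u in range(236,290,6)])
print(get_obs()['joint_pos'])
```

```text
190 [(np.int64(542), np.int64(370), np.int64(1)), (np.int64(465), np.int64(21), np.int64(173)), (np.int64(474), np.int64(-25), np.int64(192)), (np.int64(499), np.int64(-19), np.int64(185)), (np.int64(531), np.int64(5), np.int64(169)), (np.int64(594), np.int64(108), np.int64(111)), (np.int64(670), np.int64(237), np.int64(39))]
193 [(np.int64(530), np.int64(332), np.int64(5)), (np.int64(458), np.int64(0), np.int64(172)), (np.int64(471), np.int64(-33), np.int64(184)), (np.int64(495), np.int64(-31), np.int64(179)), (np.int64(508), np.int64(-60), np.int64(190)), (np.int64(596), np.int64(114), np.int64(94)), (np.int64(659), np.int64(209), np.int64(39))]
196 [(np.int64(521), np.int64(302), np.int64(5)), (np.int64(450), np.int64(-26), np.int64(173)), (np.int64(462), np.int64(-61), np.int64(187)), (np.int64(491), np.int64(-41), np.int64(172)), (np.int64(501), np.int64(-79), np.int64(189)), (np.int64(623), np.int64(188), np.int64(41)), (np.int64(626), np.int64(122), np.int64(71))]
199 [(np.int64(512), np.int64(272), np.int64(6)), (np.int64(450), np.int64(-27), np.int64(161)), (np.int64(453), n
[... 6560 characters left out ...]
), np.int64(-64), np.int64(-2)), (np.int64(445), np.int64(-86), np.int64(184)), (np.int64(445), np.int64(-110), np.int64(-2))]
238 [(np.int64(437), np.int64(22), np.int64(487)), (np.int64(437), np.int64(8), np.int64(478)), (np.int64(437), np.int64(-6), np.int64(461)), (np.int64(432), np.int64(0), np.int64(69)), (np.int64(431), np.int64(-19), np.int64(3)), (np.int64(431), np.int64(-41), np.int64(-1)), (np.int64(430), np.int64(-64), np.int64(-3)), (np.int64(430), np.int64(-87), np.int64(2)), (np.int64(430), np.int64(-110), np.int64(-3))]
[ 2.14341284e+01  1.20885208e+01 -3.32339749e+01  2.46070877e-04
 -4.46779823e+01  6.10522803e+01]<stdin>:6: RuntimeWarning: invalid value encountered in cast
```

Depth shows the closed fingers end at about z 0.085, just above the handle. The body begins at about 0.150, where the reported TCP would put it at 0.112. So the real tool seems to sit about 37 mm higher than reported. I'll raise it and measure the tip offset against the reported pose in the clear.

>>> play_rows:
  deltas:
    - [0, 0, 0.04, 0, 0, 0]
    - [0, 0, 0.06, 0, 0, 0]
    - [0, 0, 0.06, 0, 0, 0]
    - [0, 0, 0.04, 0, 0, 0]
    - [0, 0, 0, 0, 0, 0]
    - [0, 0, 0, 0, 0, 0]
    - [0, 0, 0, 0, 0, 0]
  gripper: -1

```text
clock: 8.0
tool_pos: [0.49, -0.0135, 0.2241]
orientation: [180.0, 0.1, -7.5]
force: [0.5, -0.3, -0.5]
opening: 0.0003
gripper_force: 0.0
```

Run:
```python
from h import *
p,d=snap('side','side3'); W=cloud('side',d); o=get_obs(); t=o['tool_pos']; print(t,o['opening'])
k=(abs(W[...,0]-t[0])<.03)&(abs(W[...,1]-t[1])<.04)&(W[...,2]>.1)&(W[...,2]<t[2]+.12)
v,u=np.nonzero(k); 
for r in sorted(set(v))[::2]: q=W[r,u[v==r]]; print(r,u[v==r].min(),u[v==r].max(),np.round(q.mean(0),3),np.round(q[:,0].min(),3),np.round(q[:,0].max(),3))
P=np.array([w2pix('side',t+np.r_[0,-.02,dz]) for dz in(-.019,.02,.047)]); print(P)
u0,v0=map(int,P[0]); cv2.imwrite('pics/c6.png',cv2.resize(p[v0-90:v0+50,u0-70:u0+70],None,fx=4,fy=4))
```

```text
[ 0.48996999 -0.01354908  0.22391439] 0.0003504364175389914
147 245 245 [0.469 0.025 0.34 ] 0.469 0.469
150 244 247 [0.466 0.013 0.334] 0.464 0.471
152 245 261 [ 0.482 -0.028  0.339] 0.462 0.503
154 247 260 [ 0.488 -0.024  0.329] 0.463 0.505
169 254 258 [ 0.489 -0.033  0.276] 0.482 0.495
171 251 258 [ 0.485 -0.027  0.267] 0.476 0.495
173 251 258 [ 0.486 -0.024  0.257] 0.477 0.496
175 252 258 [ 0.487 -0.026  0.25 ] 0.477 0.497
177 253 257 [ 0.486 -0.026  0.243] 0.479 0.495
[[256.82791937 187.18563644]
 [256.60841673 177.31957478]
 [256.45312713 170.33971944]]
```

View pics/c6.png

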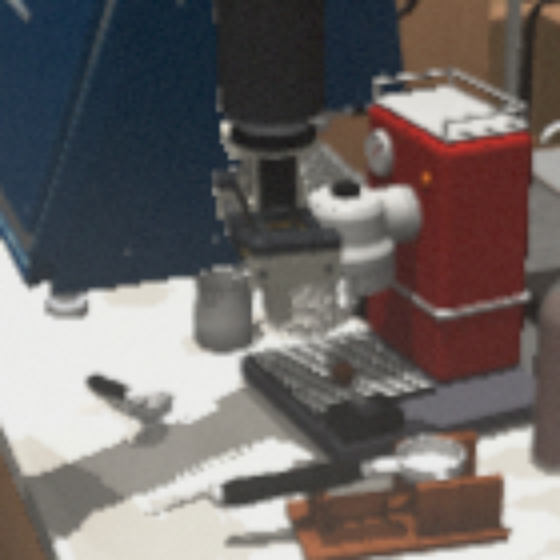

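Confirmed: the tip shows at side row ~178 where the reported pose predicts row 187. The real tool is therefore about 37 mm higher than reported, which I'll subtract from now on. The handle grasp is then at reported z ≈ 0.029.

>>> play_rows:
  deltas:
    - [0, 0, 0, 0, 0, 0]
    - [0, 0, 0, 0, 0, 0]
    - [0, 0, 0, 0, 0, 0]
    - [0, 0, 0, 0, 0, 0]
    - [0, 0, 0, 0, 0, 0]
    - [0, 0, 0, 0, 0, 0]
    - [0, 0, 0, 0, 0, 0]
    - [0, 0, -0.04, 0, 0, 0]
    - [0, 0, -0.05, 0, 0, 0]
    - [0, 0, -0.05, 0, 0, 0]
  gripper: 1

```text
clock: 9.05
tool_pos: [0.4912, -0.0132, 0.1127]
orientation: [-179.9, -0.1, -7.5]
force: [0.4, -0.4, 0.2]
opening: 0.0746
gripper_force: 0.0
```

>>> play_rows:
  deltas:
    - [0, 0, -0.04, 0, 0, 0]
    - [0, 0, -0.03, 0, 0, 0]
    - [0, 0, -0.02, 0, 0, 0]
    - [0, 0, -0.008, 0, 0, 0]
    - [0, 0, -0.005, 0, 0, 0]
    - [0, 0, 0, 0, 0, 0]
    - [0, 0, 0, 0, 0, 0]

```text
clock: 9.75
tool_pos: [0.4915, -0.0132, 0.0317]
orientation: [-180.0, -0.1, -7.5]
force: [-0.2, 0.7, 0.3]
opening: 0.0876
gripper_force: 0.0
```

>>> play_rows:
  deltas:
    - [0, 0, 0, 0, 0, 0]
    - [0, 0, 0, 0, 0, 0]
    - [0, 0, 0, 0, 0, 0]
    - [0, 0, 0, 0, 0, 0]
    - [0, 0, 0, 0, 0, 0]
    - [0, 0, 0, 0, 0, 0]
    - [0, 0, 0, 0, 0, 0]
    - [0, 0, 0, 0, 0, 0]
    - [0, 0, 0, 0, 0, 0]
    - [0, 0, 0, 0, 0, 0]
  gripper: -1

```text
clock: 10.75
tool_pos: [0.4906, -0.0134, 0.0308]
orientation: [180.0, 0.0, -7.5]
force: [-0.7, -0.3, 0.4]
opening: 0.0262
gripper_force: 30.0
```

>>> play_rows:
  deltas:
    - [0, 0, 0, 0, 0, 0]
    - [0, 0, 0, 0, 0, 0]
    - [0, 0, 0, 0, 0, 0]
    - [0, 0, 0, 0, 0, 0]

```text
clock: 11.15
tool_pos: [0.4907, -0.0134, 0.0308]
orientation: [180.0, 0.0, -7.5]
force: [-1.5, 1.5, -0.4]
opening: 0.026
gripper_force: 30.0
```

>>> play_rows:
  deltas:
    - [0, 0, 0.006, 0, 0, 0]
    - [0, 0, 0.01, 0, 0, 0]
    - [0, 0, 0.015, 0, 0, 0]
    - [0, 0, 0.02, 0, 0, 0]
    - [0, 0, 0.02, 0, 0, 0]
    - [0, 0, 0.01, 0, 0, 0]
    - [0, 0, 0, 0, 0, 0]
    - [0, 0, 0, 0, 0, 0]
    - [0, 0, 0, 0, 0, 0]

```text
clock: 12.05
tool_pos: [0.4903, -0.0134, 0.095]
orientation: [180.0, 0.1, -7.5]
force: [-0.7, -0.2, -1.9]
opening: 0.0261
gripper_force: 30.0
```

```bash
cat > pf.py <<'E'
from h import *
def pf(tag,zl=None):
    o=get_obs(); t=o['tool_pos']+[0,0,.0355]; y=np.radians(o['orientation'][2]); c=t+np.r_[.139*np.cos(y),.139*np.sin(y),.005]
    print('tool',o['tool_pos'],o['orientation'],'F',o['force'],'M',o['moment'],o['opening'],'pred',c)
    for n in('top','side'):
        p,d=snap(n,n+tag); W=cloud(n,d).reshape(-1,3)
        k=(np.hypot(W[:,0]-c[0],W[:,1]-c[1])<.046)&(abs(W[:,2]-c[2]-.009)<.015)
        q=W[k]
        if len(q)<20: print(n,'few',len(q)); continue
        s,e=circ(q[q[:,2]>np.percentile(q[:,2],60)][:,:2])
        pl=np.linalg.lstsq(np.c_[q[:,:2]-c[:2],np.ones(len(q))],q[:,2],rcond=None)[0]
        print(n,len(q),'circ',s,e,'mean',q.mean(0),'mid',(q.min(0)+q.max(0))/2,'plane',pl)
E
python3 -c "
from pf import *
pf('4')
p=np.load('side4.npz')['p'];t=np.load('top4.npz')['p']
cv2.imwrite('pics/c7.png',np.hstack([cv2.resize(p[140:240,220:320],None,fx=4,fy=4),cv2.resize(t[150:250,215:315],None,fx=4,fy=4)]))"
```

```text
tool [ 0.49034494 -0.01340938  0.0950324 ] [ 1.79983845e+02  5.35195513e-02 -7.51332117e+00] F [-0.71816032 -0.23615583 -1.92544077] M [0.28402081 0.27515808 0.06732637] 0.02606562291142855 pred [ 0.62815155 -0.03158456  0.1355324 ]
top few 0
side few 0
```

View pics/c7.png

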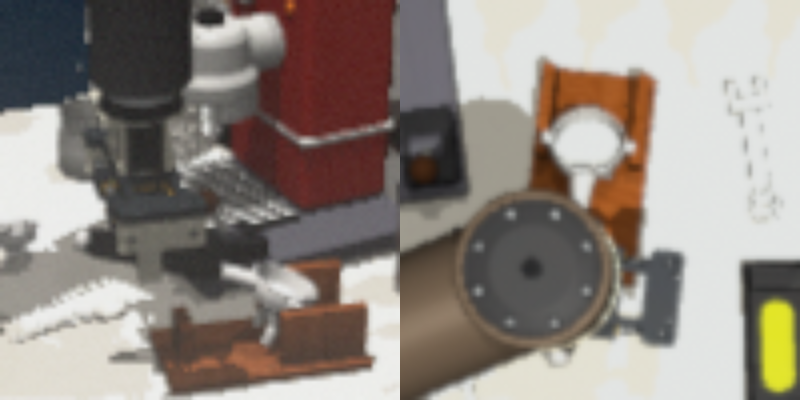

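The side view shows the portafilter gripped but pivoted in the jaws: basket low at (290,290), handle high. I'll measure its tilt and basket height.

Run:
```python
from h import *
for n in('top','side'):
    z=np.load(n+'4.npz'); W=cloud(n,z['d']); p=z['p']; hs=cv2.cvtColor(p,cv2.COLOR_BGR2HSV)
    k=(abs(W[...,1]+.03)<.07)&(W[...,0]>.5)&(W[...,0]<.7)&(W[...,2]>.02)&(hs[...,1]<70)&(W[...,2]<.16)
    u=-np.array([np.cos(np.radians(172.5)),np.sin(np.radians(172.5))])
    a=(W[...,:2]-[.4903,-.0134])@u; b=(W[...,:2]-[.4903,-.0134])@[-u[1],u[0]]
    for lo in np.arange(0,.2,.012):
        m=k&(a>lo)&(a<lo+.012)
        if m.sum()>2: print(n,round(lo,3),m.sum(),np.round(np.percentile(W[m][:,2],[5,50,95]),3),np.round(np.percentile(b[m],[5,50,95]),3))
```

```text
top 0.072 10 [0.095 0.101 0.106] [-0.007 -0.002  0.005]
top 0.084 16 [0.089 0.096 0.101] [-0.007  0.     0.008]
top 0.096 32 [0.076 0.088 0.096] [-0.018 -0.001  0.016]
top 0.108 42 [0.061 0.07  0.091] [-0.025  0.001  0.026]
top 0.12 62 [0.055 0.062 0.085] [-0.032  0.004  0.038]
top 0.132 74 [0.053 0.059 0.077] [-0.037 -0.     0.038]
top 0.144 52 [0.046 0.054 0.074] [-0.025  0.003  0.027]
top 0.156 33 [0.049 0.064 0.069] [-0.016 -0.001  0.017]
side 0.012 16 [0.115 0.124 0.132] [-0.015 -0.01  -0.007]
side 0.024 40 [0.025 0.057 0.127] [-0.02  -0.008  0.01 ]
side 0.036 25 [0.055 0.117 0.129] [-0.016 -0.009  0.005]
side 0.048 20 [0.102 0.115 0.122] [-0.013 -0.009  0.003]
side 0.06 15 [0.1   0.109 0.114] [-0.011 -0.006  0.003]
side 0.072 13 [0.096 0.102 0.111] [-0.011 -0.007 -0.002]
side 0.084 12 [0.09  0.096 0.102] [-0.012 -0.006  0.001]
side 0.096 21 [0.075 0.089 0.097] [-0.017 -0.01  -0.002]
side 0.108 60 [0.028 0.064 0.092] [-0.03  -0.015  0.018]
side 0.12 42 [0.033 0.073 0.087] [-0.039 -0.015  0.033]
side 0.132 28 [0.037 0.072 0.083] [-0.047  0.027  0.035]
side 0.144 27 [0.057 0.07  0.076] [-0.028  0.025  0.033]
side 0.156 29 [0.036 0.067 0.072] [-0.038  0.011  0.032]
side 0.168 5 [0.025 0.055 0.059] [-0.05   0.034  0.047]
side 0.18 5 [0.039 0.045 0.054] [0.038 0.04  0.043]
```

The rim slopes about 24° and the lugs are still on the rails, so the handle only pivoted in the pads. I'll lower it, release, and regrip nearer the centre of mass (~98 mm from the axis), with the tips just above the stand's rest.

>>> play_rows:
  deltas:
    - [0, 0, -0.015, 0, 0, 0]
    - [0, 0, -0.02, 0, 0, 0]
    - [0, 0, -0.02, 0, 0, 0]
    - [0, 0, -0.015, 0, 0, 0]
    - [0, 0, -0.01, 0, 0, 0]
    - [0, 0, 0, 0, 0, 0]
    - [0, 0, 0, 0, 0, 0]

```text
clock: 12.85
tool_pos: [0.4903, -0.0136, 0.0312]
orientation: [180.0, 0.1, -7.5]
force: [-2.6, -0.6, -1.0]
opening: 0.0265
gripper_force: 30.0
```

>>> play_rows:
  deltas:
    - [0, 0, 0, 0, 0, 0]
    - [0, 0, 0, 0, 0, 0]
    - [0, 0, 0, 0, 0, 0]
    - [0, 0, 0, 0, 0, 0]
    - [0, 0, 0, 0, 0, 0]
    - [0, 0, 0, 0, 0, 0]
    - [0, 0, 0.02, 0, 0, 0]
    - [0, 0, 0.03, 0, 0, 0]
    - [0, 0, 0.03, 0, 0, 0]
    - [0, 0, 0.02, 0, 0, 0]
  gripper: 1

```text
clock: 13.85
tool_pos: [0.4914, -0.0132, 0.1133]
orientation: [-180.0, -0.1, -7.5]
force: [1.1, 0.5, -1.0]
opening: 0.0873
gripper_force: 0.0
```

>>> play_rows:
  deltas:
    - [0, 0, 0.03, 0, 0, 0]
    - [0, 0, 0.03, 0, 0, 0]
    - [0, 0, 0, 0, 0, 0]
    - [0, 0, 0, 0, 0, 0]
    - [0, 0, 0, 0, 0, 0]

```text
clock: 14.35
tool_pos: [0.4902, -0.0135, 0.1589]
orientation: [180.0, 0.1, -7.5]
force: [-0.8, -0.1, 0.8]
opening: 0.0876
gripper_force: 0.0
```

Run:
```python
from h import *
p,d=snap('side','side5'); W=cloud('side',d).reshape(-1,3); hs=cv2.cvtColor(p,cv2.COLOR_BGR2HSV).reshape(-1,3)
o=get_obs();print(o['tool_pos'],o['opening'],o['force'])
k=(abs(W[:,1]+.03)<.06)&(W[:,0]>.56)&(W[:,0]<.68)&(W[:,2]>.074)&(W[:,2]<.09)
print('basket',k.sum(),circ(W[k][:,:2]),W[k].mean(0))
k=(hs[:,2]<70)&(abs(W[:,1]+.02)<.06)&(W[:,0]>.4)&(W[:,0]<.57)&(W[:,2]>.055)&(W[:,2]<.095)
q=W[k]; c=q.mean(0); print('handle',k.sum(),c,np.linalg.svd(q-c)[2][0],q.min(0),q.max(0))
W=cloud('side',d); t=o['tool_pos']
k=(abs(W[...,0]-t[0])<.03)&(abs(W[...,1]-t[1])<.08)&(W[...,2]>.12)&(W[...,2]<.35)
v,u=np.nonzero(k)
for r in sorted(set(v)):
    q=W[r,u[v==r]]
    if r>150: print(r,len(q),np.round(q.mean(0),3),np.round(q.min(0),3),np.round(q.max(0),3))
p=np.load('side5.npz')['p']; cv2.imwrite('pics/c8.png',cv2.resize(p[130:240,200:320],None,fx=5,fy=5))
```

```text
[ 0.49015365 -0.01352846  0.15876218] 0.08785813457837013 [ 0.8434711   0.64686072 -0.56715393]
basket 103 (array([ 0.62995319, -0.03459384,  0.03461778]), np.float64(0.008925391876606797)) [ 0.62411984 -0.03448929  0.07778979]
handle 186 [ 0.49728135 -0.02262687  0.07320647] [-0.99140711  0.11796054 -0.05654417] [ 0.43238535 -0.03580861  0.05760749] [ 0.56240459 -0.00415766  0.08476385]
151 16 [ 0.488 -0.043  0.347] [ 0.461 -0.051  0.339] [ 0.519 -0.034  0.35 ]
152 15 [ 0.486 -0.045  0.344] [ 0.464 -0.054  0.336] [ 0.515 -0.033  0.348]
153 17 [ 0.488 -0.038  0.338] [ 0.464 -0.052  0.332] [ 0.519 -0.024  0.344]
154 14 [ 0.486 -0.027  0.33 ] [ 0.463 -0.035  0.328] [ 0.508 -0.021  0.333]
155 16 [ 0.485 -0.02   0.324] [ 0.466 -0.03   0.308] [0.509 0.029 0.33 ]
156 16 [ 0.485 -0.02   0.321] [ 0.466 -0.034  0.304] [0.508 0.031 0.327]
157 16 [ 0.485 -0.018  0.316] [ 0.466 -0.033  0.299] [0.509 0.033 0.322]
158 19 [ 0.483 -0.006  0.308] [ 0.466 -0.032  0.282] [0.508 0.065 0.318]
159 22 [ 0.483 -0.002  0.303] [ 0.461 -0.034  0.282] [0.514 0.06  0.314]
160 22 [ 0.482 -0.003  0.3  ] [ 0.462 -0
[... 1479 characters left out ...]
2] [ 0.49  -0.069  0.215]
191 7 [ 0.481 -0.073  0.209] [ 0.472 -0.075  0.207] [ 0.491 -0.067  0.212]
192 7 [ 0.481 -0.072  0.205] [ 0.471 -0.074  0.202] [ 0.493 -0.067  0.207]
193 7 [ 0.481 -0.072  0.201] [ 0.472 -0.077  0.199] [ 0.49  -0.066  0.204]
194 7 [ 0.481 -0.073  0.197] [ 0.473 -0.083  0.195] [ 0.492 -0.064  0.203]
195 7 [ 0.481 -0.071  0.192] [ 0.47  -0.076  0.19 ] [ 0.492 -0.067  0.194]
196 7 [ 0.481 -0.071  0.188] [ 0.472 -0.074  0.186] [ 0.492 -0.063  0.19 ]
197 7 [ 0.482 -0.069  0.184] [ 0.472 -0.075  0.18 ] [ 0.491 -0.064  0.186]
198 7 [ 0.481 -0.07   0.18 ] [ 0.473 -0.076  0.177] [ 0.492 -0.061  0.183]
199 1 [ 0.475 -0.066  0.175] [ 0.475 -0.066  0.175] [ 0.475 -0.066  0.175]
```

View pics/c8.png

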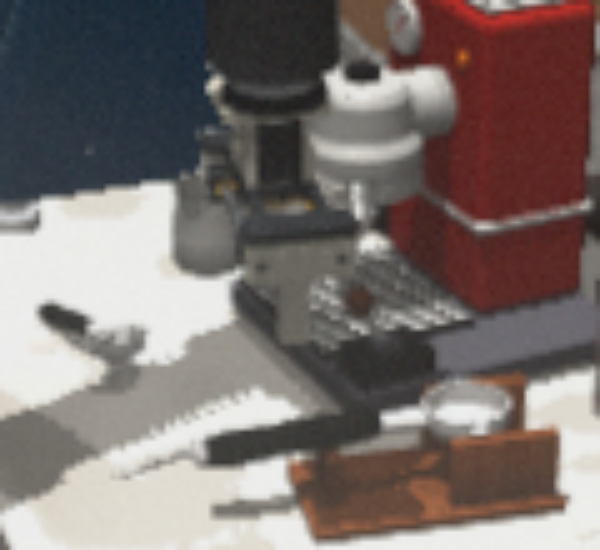

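The open fingertip shows at z≈0.175 (side row 199) while the pose predicts 0.140, so the offset is 35 mm. The portafilter is flat in the stand again. I'll regrip nearer the basket.

>>> play_rows:
  deltas:
    - [0.027, -0.0043, 0, 0, 0, 0]
    - [0.0269, -0.0043, -0.02, 0, 0, 0]
    - [0, 0, -0.04, 0, 0, 0]
    - [0, 0, -0.04, 0, 0, 0]
    - [0, 0, -0.03, 0, 0, 0]
    - [0, 0, -0.018, 0, 0, 0]
    - [0, 0, 0, 0, 0, 0]
    - [0, 0, 0, 0, 0, 0]

```text
clock: 15.2
tool_pos: [0.5337, -0.0204, 0.0409]
orientation: [180.0, 0.1, -7.5]
force: [-0.3, -0.4, 0.1]
opening: 0.0876
gripper_force: 0.0
```

>>> play_rows:
  deltas:
    - [0, 0, 0, 0, 0, 0]
    - [0, 0, 0, 0, 0, 0]
    - [0, 0, 0, 0, 0, 0]
    - [0, 0, 0, 0, 0, 0]
    - [0, 0, 0, 0, 0, 0]
    - [0, 0, 0, 0, 0, 0]
    - [0, 0, 0, 0, 0, 0]
    - [0, 0, 0, 0, 0, 0]
    - [0, 0, 0, 0, 0, 0]
    - [0, 0, 0, 0, 0, 0]
  gripper: -1

```text
clock: 16.2
tool_pos: [0.5339, -0.0202, 0.0412]
orientation: [180.0, 0.0, -7.5]
force: [-0.4, -0.3, -0.8]
opening: 0.024
gripper_force: 30.0
```

>>> play_rows:
  deltas:
    - [0, 0, 0, 0, 0, 0]
    - [0, 0, 0, 0, 0, 0]
    - [0, 0, 0.004, 0, 0, 0]
    - [0, 0, 0.006, 0, 0, 0]
    - [0, 0, 0.008, 0, 0, 0]
    - [0, 0, 0.008, 0, 0, 0]
    - [0, 0, 0.006, 0, 0, 0]
    - [0, 0, 0.004, 0, 0, 0]
    - [0, 0, 0, 0, 0, 0]
    - [0, 0, 0, 0, 0, 0]

```text
clock: 17.2
tool_pos: [0.5338, -0.0202, 0.0701]
orientation: [-180.0, 0.0, -7.5]
force: [-0.2, -1.1, -6.2]
opening: 0.0243
gripper_force: 30.0
```

```bash
cat > pf.py <<'E'
from h import *
G=.097
def pf(tag,cams=('top','side')):
    o=get_obs(); t=o['tool_pos']+[0,0,.0253]; y=np.radians(o['orientation'][2]); c=t+np.r_[G*np.cos(y),G*np.sin(y),.005]
    print('tool',o['tool_pos'],o['orientation'],'F',o['force'],'M',o['moment'],o['opening'],'pred',c)
    u=np.array([np.cos(y),np.sin(y)])
    for n in cams:
        p,d=snap(n,n+tag); W=cloud(n,d); hs=cv2.cvtColor(p,cv2.COLOR_BGR2HSV)
        k=(hs[...,1]<70)&(W[...,2]<c[2]+.04)&(W[...,2]>c[2]-.06)
        a=(W[...,:2]-c[:2])@u; b=(W[...,:2]-c[:2])@[-u[1],u[0]]
        for lo in np.arange(-.08,.06,.01):
            m=k&(a>lo)&(a<lo+.01)&(abs(b)<.06)
            if m.sum()>2: print(n,round(lo,3),m.sum(),np.round(np.percentile(W[m][:,2]-c[2],[5,50,95]),3),np.round(np.percentile(b[m],[2,50,98]),3))
E
python3 -c "
from pf import *
pf('6')"
```

```text
tool [ 0.53378727 -0.02023578  0.07005629] [-1.79992317e+02  6.75567028e-04 -7.51556087e+00] F [-0.17389086 -1.06769712 -6.22100662] M [-0.06083717  0.12771838 -0.05033319] 0.02428565051468163 pred [ 0.62995398 -0.03292293  0.10035629]
top -0.02 8 [-0.016 -0.012  0.006] [-0.03  -0.023 -0.016]
top -0.01 27 [-0.019 -0.013  0.004] [-0.038 -0.019  0.002]
top -0.0 54 [-0.021 -0.014  0.003] [-0.039 -0.003  0.04 ]
top 0.01 52 [-0.025 -0.014  0.002] [-0.031  0.     0.04 ]
top 0.02 42 [-0.018 -0.013  0.006] [-0.022  0.004  0.025]
top 0.03 17 [-0.015  0.001  0.008] [-0.014 -0.003  0.013]
side -0.08 8 [-0.009 -0.     0.005] [-0.012 -0.008 -0.004]
side -0.07 7 [-0.005 -0.     0.003] [-0.009 -0.008 -0.002]
side -0.06 9 [-0.007  0.001  0.006] [-0.008 -0.005 -0.   ]
side -0.05 9 [-0.005 -0.     0.004] [-0.012 -0.005 -0.   ]
side -0.04 11 [-0.005  0.002  0.008] [-0.015 -0.006  0.008]
side -0.03 19 [-0.007  0.003  0.007] [-0.025 -0.013  0.023]
side -0.02 32 [-0.049 -0.004  0.009] [-0.032  0.001  0.045]
side -0.01 32 [-0.039 -0.008  0.004] [-0.038  0.013  0.036]
side -0.0 48 [-0.046 -0.008  0.007] [-0.044  0.011  0.037]
side 0.01 29 [-0.015 -0.006  0.008] [-0.035  0.022  0.033]
side 0.02 32 [-0.033 -0.006  0.007] [-0.027  0.017  0.039]
side 0.03 16 [-0.008  0.002  0.009] [-0.021  0.005  0.021]
side 0.06 3 [-0.055 -0.049 -0.047] [-0.054 -0.051 -0.05 ]
```

Now it hangs level (−6 N carried). I'll lift it, pull it back clear of the paddle ball, then swing left with the −36° turn.

>>> play_rows:
  deltas:
    - [0, 0, 0.01, 0, 0, 0]
    - [0, 0, 0.0175, 0, 0, 0]
    - [0, 0, 0.01, 0, 0, 0]
    - [-0.015, 0, 0, 0, 0, 0]
    - [-0.03, 0, 0, 0, 0, 0]
    - [-0.035, 0, 0, 0, 0, 0]
    - [-0.035, 0, 0, 0, 0, 0]
    - [-0.0273, 0, 0, 0, 0, 0]
    - [0, 0.01, 0, 0, 0, 0]

```text
clock: 18.2
tool_pos: [0.4157, -0.0134, 0.0995]
orientation: [180.0, 0.1, -7.6]
force: [0.2, -0.2, -5.2]
opening: 0.0246
gripper_force: 30.0
```

>>> play_rows:
  deltas:
    - [0, 0.03, 0, 0, 0, -0.02]
    - [0.002, 0.045, 0, 0, 0, -0.022]
    - [0.002, 0.045, 0, 0, 0, -0.022]
    - [0.002, 0.045, 0, 0, 0, -0.022]
    - [0.002, 0.045, 0, 0, 0, -0.022]
    - [0.002, 0.045, 0, 0, 0, -0.022]
    - [0.0025, 0.045, 0, 0, 0, -0.022]
    - [0, 0.045, 0, 0, 0, -0.022]
    - [0, 0.04, 0, 0, 0, -0.022]
    - [0, 0.0175, 0, 0, 0, -0.0029]

```text
clock: 19.2
tool_pos: [0.4299, 0.3125, 0.0998]
orientation: [-179.9, 0.0, -43.3]
force: [0.3, -0.3, -4.6]
opening: 0.0244
gripper_force: 30.0
```

>>> play_rows:
  deltas:
    - [0, 0, 0, 0, 0, 0]
    - [0, 0, 0, 0, 0, 0]
    - [0, 0, 0, 0, 0, 0]
    - [0, 0, 0, 0, 0, 0]

```text
clock: 19.6
tool_pos: [0.43, 0.3088, 0.1001]
orientation: [180.0, 0.0, -43.4]
force: [0.6, -0.5, -5.5]
opening: 0.0243
gripper_force: 30.0
```

```bash
python3 -c "
from pf import *
pf('7')"
```

```text
tool [0.43001651 0.30877255 0.10011728] [ 1.79991841e+02  3.46367542e-03 -4.33535491e+01] F [ 0.64075075 -0.53615772 -5.4539148 ] M [ 0.12141946  0.07495399 -0.0071471 ] 0.02429735653396273 pred [0.50054826 0.24218222 0.13041728]
top -0.08 12 [-0.003  0.004  0.009] [-0.01   0.     0.008]
top -0.07 14 [-0.004  0.     0.005] [-0.009 -0.002  0.005]
top -0.06 14 [-0.006  0.004  0.008] [-0.01  -0.004  0.006]
top -0.05 16 [-0.004  0.     0.005] [-0.011 -0.003  0.006]
top -0.04 17 [-0.004  0.001  0.005] [-0.013 -0.002  0.008]
top -0.03 42 [-0.015  0.001  0.007] [-0.022 -0.002  0.022]
top -0.02 55 [-0.019 -0.013  0.004] [-0.03   0.001  0.026]
top -0.01 59 [-0.02  -0.013  0.005] [-0.039  0.001  0.031]
top -0.0 67 [-0.02  -0.014  0.005] [-0.042  0.002  0.039]
top 0.01 52 [-0.018 -0.014  0.003] [-0.034  0.001  0.028]
top 0.02 43 [-0.018 -0.012  0.005] [-0.029 -0.001  0.023]
top 0.03 12 [-0.009  0.002  0.009] [-0.018 -0.006  0.009]
side -0.08 11 [-0.006  0.001  0.009] [-0.019 -0.011 -0.   ]
side -0.07 12 [-0.006  0.004  0.01 ] [-0.013 -0.008  0.001]
side -0.06 10 [-0.005  0.004  0.007] [-0.011 -0.006  0.003]
side -0.05 5 [-0.006  0.001  0.006] [-0.012 -0.006  0.   ]
side -0.04 8 [-0.007  0.002  0.008] [-0.011 -0.007 -0.002]
side -0.03 22 [-0.012  0.002  0.008] [-0.015  0.01   0.029]
side -0.02 24 [-0.013 -0.001  0.009] [-0.027  0.018  0.032]
side -0.01 20 [-0.013 -0.004  0.007] [-0.035  0.026  0.036]
side -0.0 51 [-0.051 -0.023  0.007] [-0.04  -0.016  0.038]
side 0.01 26 [-0.025 -0.002  0.007] [-0.034 -0.023  0.032]
side 0.02 15 [-0.014 -0.001  0.007] [-0.033 -0.021  0.027]
side 0.03 22 [-0.012 -0.     0.009] [-0.024 -0.011  0.01 ]
```

Run:
```python
from h import *
from scipy.optimize import least_squares
y=np.radians(-43.35); u=np.array([np.cos(y),np.sin(y)]); c0=np.array([.50055,.24218])
for n in('top','side'):
    z=np.load(n+'7.npz'); W=cloud(n,z['d']); m=((W[...,2]>.1)&(W[...,2]<.17)).astype(np.uint8)
    cs,_=cv2.findContours(m,cv2.RETR_EXTERNAL,cv2.CHAIN_APPROX_NONE)
    P=np.vstack([x[:,0] for x in cs]).astype(float)
    Q=np.array([pix2w(n,a,b,.1395)[:2] for a,b in P]); D=Q-c0; a=D@u; b=D@[-u[1],u[0]]; r=np.hypot(a,b); ang=np.degrees(np.arctan2(b,a))
    k=(r>.025)&(r<.05)&(abs(ang)<140)&(abs(abs(ang)-90)>22)
    if n=='side': k&=(Q[:,1]>c0[1]-.0)  # far edge is the true rim silhouette
    f=least_squares(lambda s:np.hypot(Q[k,0]-s[0],Q[k,1]-s[1])-s[2],[*c0,.034],loss='soft_l1',f_scale=.001)
    f2=least_squares(lambda s:np.hypot(Q[k,0]-s[0],Q[k,1]-s[1])-.0345,c0,loss='soft_l1',f_scale=.001)
    print(n,k.sum(),f.x,f2.x,'ab',(f.x[:2]-c0)@u,(f.x[:2]-c0)@[-u[1],u[0]],np.std(f.fun))
# group silhouette in both
for n in('top','side'):
    z=np.load(n+'0.npz'); W=cloud(n,z['d'])
    k=(np.hypot(W[...,0]-.6515,W[...,1]-.2425)<.07)&(W[...,0]<.68)
    for lo in(.165,.175,.185):
        q=W[k&(W[...,2]>lo)&(W[...,2]<lo+.012)]; s=least_squares(lambda s:np.hypot(q[:,0]-s[0],q[:,1]-s[1])-.0515,[.65,.24],loss='soft_l1',f_scale=.001).x if len(q)>8 else None; print(n,lo,len(q),s)
```

```text
top 32 [0.50066286 0.23630779 0.03284878] [0.49939841 0.23705213] ab 0.00411306668271766 -0.004192649139288032 0.001127170651896223Traceback (most recent call last):
  File "<stdin>", line 8, in <module>
  File "h.py", line 10, in pix2w
    m=camera_model(n); T=np.linalg.inv(np.array(m['world_to_cam'])); r=T[:3,:3]@np.array([(u-m['cx'])/m['fx'],(v-m['cy'])/m['fy'],1]); o=T[:3,3]
ValueError: time passes only in moves, steps and waits
```

```bash
cat > cam.py <<'E'
from h import *
import pickle
M={n:camera_model(n) for n in('top','side')}; pickle.dump(M,open('M.pkl','wb'))
E
python3 cam.py; sed -i 's/m=camera_model(n)/m=MOD[n]/' h.py; sed -i '1a import pickle,os\nMOD=pickle.load(open("M.pkl","rb")) if os.path.exists("M.pkl") else None' h.py
python3 - <<'E'
from h import *
from scipy.optimize import least_squares
y=np.radians(-43.35); u=np.array([np.cos(y),np.sin(y)]); w=np.array([-u[1],u[0]]); c0=np.array([.50055,.24218])
for n in('top','side'):
    z=np.load(n+'7.npz'); W=cloud(n,z['d']); q=W[(W[...,2]>.131)&(W[...,2]<.145)]; D=q[:,:2]-c0; a=D@u;b=D@w; r=np.hypot(a,b);ang=np.degrees(np.arctan2(b,a))
    k=(r>.022)&(r<.042)&(abs(ang)<145)
    f=least_squares(lambda s:np.hypot(a[k]-s[0],b[k]-s[1])-s[2],[0,0,.033],loss='soft_l1',f_scale=.001)
    print(n,k.sum(),'ring ab r',f.x,np.std(f.fun),'hist',np.histogram(ang[k],8,(-180,180))[0])
    lug=(r>.035)&(r<.05)&(abs(abs(ang)-90)<25); print(' lug +',b[lug&(b>0)].max(initial=-1),a[lug&(b>0)].mean(),' -',b[lug&(b<0)].min(initial=1),a[lug&(b<0)].mean())
    h=(a<-.045)&(abs(b)<.03); print(' neck b',np.median(b[h]),np.percentile(b[h],[3,97]))
for n in('top','side'):
    z=np.load(n+'0.npz'); W=cloud(n,z['d'])
    k=(np.hypot(W[...,0]-.6515,W[...,1]-.2425)<.07)&(W[...,0]<.68)
    for lo in(.16,.17,.18,.19):
        q=W[k&(W[...,2]>lo)&(W[...,2]<lo+.012)]
        if len(q)>8:
            f=least_squares(lambda s:np.hypot(q[:,0]-s[0],q[:,1]-s[1])-s[2],[.65,.24,.05],loss='soft_l1',f_scale=.001);g=least_squares(lambda s:np.hypot(q[:,0]-s[0],q[:,1]-s[1])-.052,[.65,.24],loss='soft_l1',f_scale=.001); print(n,lo,len(q),f.x,g.x)
E
```

```text
top 48 ring ab r [ 0.00273879 -0.00218888  0.03283012] 0.0018516164264814948 hist [2 6 8 7 7 9 8 1]
 lug + 0.036991954005982215 0.0010825430503065003  - -0.044894770964617706 0.004474055150968876
 neck b -0.0028766307162042836 [-0.01093125  0.00682953]
side 52 ring ab r [ 0.00348357 -0.00115324  0.03318533] 0.0033024676263942246 hist [ 1  4 15  7  4  8 10  3]
 lug + 0.04527865624757503 0.0018621692332982927  - -0.04489485913788211 0.004285554369685103
 neck b -0.00600934746477483 [-0.02744773  0.02072388]
top 0.16 9 [0.65145479 0.23806849 0.04821513] [0.65146287 0.24194594]
top 0.17 21 [0.65073203 0.24281295 0.05281098] [0.65026865 0.24199389]
top 0.18 48 [0.65052782 0.24277996 0.05210945] [0.6504124  0.24271106]
top 0.19 123 [0.65063937 0.24281816 0.04880444] [0.65400635 0.24510367]
side 0.16 26 [0.65388557 0.22598777 0.03513727] [0.65044215 0.24350961]
side 0.17 48 [0.65267797 0.23990622 0.04946267] [0.65387702 0.24258609]
side 0.18 54 [0.65522866 0.24386177 0.05420819] [0.65387056 0.24175526]
side 0.19 72 [0.65045997 0.240587   0.04719633] [0.65403118 0.24537944]
```

>>> play_rows:
  deltas:
    - [0.02, 0, 0, 0, 0, 0]
    - [0.04, 0.0016, 0, 0, 0, 0]
    - [0.045, 0.001, 0, 0, 0, 0]
    - [0.04, 0.001, 0, 0, 0, 0]
    - [0.028, 0.001, 0, 0, 0, 0]
    - [0.015, 0, 0, 0, 0, 0]
    - [0, 0, 0, 0, 0, 0]
    - [0, 0, 0, 0, 0, 0]
    - [0, 0, 0, 0, 0, 0]

```text
clock: 20.6
tool_pos: [0.5797, 0.3132, 0.1001]
orientation: [180.0, 0.0, -43.3]
force: [-0.1, -0.2, -4.7]
opening: 0.0244
gripper_force: 30.0
```

Run:
```python
from h import *
o=get_obs(); t=o['tool_pos']; print(t,o['orientation'],o['force'],o['moment'])
p,d=snap('side','side8'); W=cloud('side',d)
y=np.radians(o['orientation'][2]); u=np.array([np.cos(y),np.sin(y)]); c=t[:2]+.1001*u-.0017*np.array([-u[1],u[0]]); print('basket est',c)
q=W[(W[...,2]>.10)&(W[...,2]<.15)&(np.hypot(W[...,0]-c[0],W[...,1]-c[1])<.05)]
for lo in(.1,.11,.12,.13,.14):
    s=q[(q[:,2]>lo)&(q[:,2]<lo+.01)]
    if len(s)>8: print(lo,len(s),circ(s[:,:2]))
cv2.imwrite('pics/c9.png',cv2.resize(p[120:240,180:330],None,fx=5,fy=5))
```

```text
[0.57967099 0.31324683 0.10005564] [ 1.79972783e+02  1.48120703e-02 -4.32991981e+01] [-0.06362813 -0.20778878 -4.74720717] [0.01978315 0.08825554 0.02974946]
basket est [0.65135613 0.2433602 ]
0.11 18 (array([0.65349057, 0.24351467, 0.0269872 ]), np.float64(0.006199109619120133))
0.12 48 (array([0.65071743, 0.24211141, 0.03156746]), np.float64(0.005643166391123964))
0.13 57 (array([0.65012478, 0.24282631, 0.03326296]), np.float64(0.0057732657298187485))
```

View pics/c9.png

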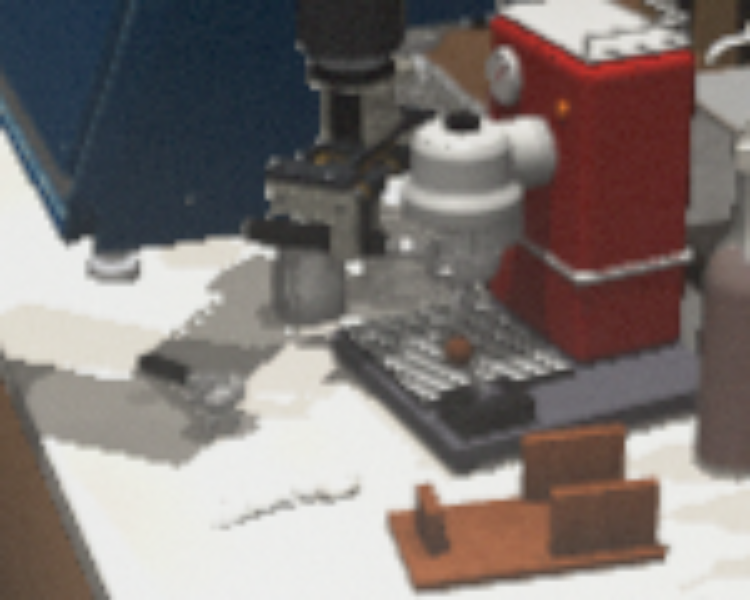

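The side view shows the basket (460,240) under the group (465,190), handle off to the left at (290,230). I'll raise it in steps and watch the force.

>>> play_rows:
  deltas:
    - [0, 0, 0.008, 0, 0, 0]
    - [0, 0, 0.008, 0, 0, 0]
    - [0, 0, 0.005, 0, 0, 0]
    - [0, 0, 0.003, 0, 0, 0]
    - [0, 0, 0, 0, 0, 0]
    - [0, 0, 0, 0, 0, 0]

```text
clock: 21.25
tool_pos: [0.5803, 0.3134, 0.1192]
orientation: [180.0, 0.0, -43.3]
force: [0.3, 0.8, -4.8]
opening: 0.0243
gripper_force: 30.0
```

>>> play_rows:
  deltas:
    - [0, 0, 0.002, 0, 0, 0]
    - [0, 0, 0.002, 0, 0, 0]
    - [0, 0, 0.002, 0, 0, 0]
    - [0, 0, 0, 0, 0, 0]
    - [0, 0, 0, 0, 0, 0]

```text
clock: 21.75
tool_pos: [0.5805, 0.3135, 0.1241]
orientation: [-180.0, 0.0, -43.3]
force: [-1.1, 0.4, -5.2]
opening: 0.0242
gripper_force: 30.0
```

>>> play_rows:
  deltas:
    - [0, 0, 0.002, 0, 0, 0]
    - [0, 0, 0.002, 0, 0, 0]
    - [0, 0, 0, 0, 0, 0]
    - [0, 0, 0, 0, 0, 0]

```text
clock: 22.15
tool_pos: [0.5805, 0.3135, 0.1273]
orientation: [-180.0, -0.0, -43.3]
force: [0.4, 0.9, -5.3]
opening: 0.0246
gripper_force: 30.0
```

>>> play_rows:
  deltas:
    - [0, 0, 0.0015, 0, 0, 0]
    - [0, 0, 0.0015, 0, 0, 0]
    - [0, 0, 0, 0, 0, 0]
    - [0, 0, 0, 0, 0, 0]

```text
clock: 22.55
tool_pos: [0.5805, 0.3135, 0.1297]
orientation: [-180.0, -0.0, -43.3]
force: [-0.1, 0.2, -4.9]
opening: 0.0242
gripper_force: 30.0
```

>>> play_rows:
  deltas:
    - [0, 0, 0.0012, 0, 0, 0]
    - [0, 0, 0.0012, 0, 0, 0]
    - [0, 0, 0, 0, 0, 0]
    - [0, 0, 0, 0, 0, 0]

```text
clock: 22.95
tool_pos: [0.5805, 0.3134, 0.1316]
orientation: [-180.0, -0.0, -43.3]
force: [-0.8, -0.4, -5.5]
opening: 0.0245
gripper_force: 30.0
```

>>> play_rows:
  deltas:
    - [0, 0, 0.0012, 0, 0, 0]
    - [0, 0, 0.0012, 0, 0, 0]
    - [0, 0, 0, 0, 0, 0]
    - [0, 0, 0, 0, 0, 0]

```text
clock: 23.35
tool_pos: [0.5805, 0.3135, 0.1335]
orientation: [-180.0, 0.0, -43.3]
force: [-0.4, -0.4, -4.9]
opening: 0.0242
gripper_force: 30.0
```

>>> play_rows:
  deltas:
    - [0, 0, 0.0012, 0, 0, 0]
    - [0, 0, 0.0012, 0, 0, 0]
    - [0, 0, 0, 0, 0, 0]
    - [0, 0, 0, 0, 0, 0]

```text
clock: 23.75
tool_pos: [0.5803, 0.3135, 0.1353]
orientation: [180.0, 0.0, -43.3]
force: [-0.5, 0.6, -6.5]
opening: 0.0246
gripper_force: 30.0
```

Run:
```python
from h import *
o=get_obs(); t=o['tool_pos']; y=np.radians(o['orientation'][2]); u=np.array([np.cos(y),np.sin(y)]); c=t[:2]+.1001*u-.0017*np.array([-u[1],u[0]])
print(t,c,o['force'],o['moment'])
for n in('top','side'):
    p,d=snap(n,n+'9'); W=cloud(n,d); hs=cv2.cvtColor(p,cv2.COLOR_BGR2HSV)
    a=(W[...,:2]-c)@u;b=(W[...,:2]-c)@[-u[1],u[0]]
    for lo in np.arange(-.22,.05,.012):
        m=(a>lo)&(a<lo+.012)&(abs(b)<.045)&(W[...,2]>.09)&(W[...,2]<.178)
        if m.sum()>3: print(n,round(lo,3),m.sum(),np.round(np.percentile(W[m][:,2],[3,50,97]),4),np.round(np.percentile(b[m],[3,97]),3))
```

```text
[0.58034852 0.31346946 0.13532074] [0.6520187 0.2435675] [-0.4873289   0.5879355  -6.48549543] [0.33002588 0.20393634 0.011977  ]
top -0.22 13 [0.159  0.1611 0.1668] [-0.009  0.008]
top -0.208 23 [0.1582 0.1662 0.1719] [-0.011  0.01 ]
top -0.196 30 [0.1576 0.168  0.1734] [-0.014  0.012]
top -0.184 29 [0.1585 0.1677 0.1736] [-0.013  0.012]
top -0.172 30 [0.1604 0.1696 0.1733] [-0.014  0.011]
top -0.16 20 [0.1608 0.1681 0.1731] [-0.012  0.009]
top -0.076 11 [0.1602 0.1675 0.1717] [-0.007  0.008]
top -0.064 13 [0.1629 0.1664 0.171 ] [-0.009  0.004]
top 0.02 4 [0.1554 0.1591 0.1749] [-0.045 -0.042]
top 0.032 8 [0.1568 0.1632 0.177 ] [-0.042 -0.031]
top 0.044 4 [0.1556 0.1627 0.1748] [-0.028 -0.016]
side -0.208 10 [0.1556 0.1649 0.1711] [-0.014  0.001]
side -0.196 15 [0.1516 0.1652 0.1737] [-0.017 -0.002]
side -0.184 16 [0.1537 0.1648 0.1742] [-0.015  0.003]
side -0.172 15 [0.155  0.1697 0.1743] [-0.015  0.009]
side -0.16 13 [0.152  0.1652 0.1732] [-0.013  0.   ]
side -0.148 14 [0.1534 0.1661 0.175 ] [-0.012  0.008]
side -0.136 14 [0.1552 0.1669 0.1748] [-0.014  0.005]
side -0.124 4 [0.1595 0.1639 0.1716] [-0.013 -0.008]
side -0.112 12 [0.1557 0.1645 0.1749] [-0.033 -0.016]
side -0.1 30 [0.1522 0.1685 0.177 ] [-0.029  0.024]
side -0.088 16 [0.1587 0.1686 0.1758] [-0.026  0.005]
side -0.076 11 [0.1589 0.1661 0.1714] [-0.01   0.005]
side -0.064 6 [0.1602 0.1663 0.1694] [-0.009 -0.002]
side -0.016 9 [0.1113 0.1548 0.1643] [-0.038 -0.016]
side -0.004 30 [0.1121 0.1246 0.1617] [-0.034  0.018]
side 0.02 7 [0.1521 0.1641 0.1758] [-0.045 -0.036]
side 0.032 23 [0.1545 0.1671 0.1762] [-0.044 -0.022]
side 0.044 24 [0.1533 0.1638 0.1769] [-0.028  0.004]
```

It is level with the gasket just touched. I'll compute the arc rows (10 × 5°) about the axis.

Run:
```python
from h import *
c=np.array([.6520,.2434]); f=lambda d:(lambda y:c-.1001*np.array([np.cos(y),np.sin(y)])+.0017*np.array([-np.sin(y),np.cos(y)]))(np.radians(d))
P=np.array([f(-43.3+5*i) for i in range(11)]); print(P[0],P[-1]); print(np.round(np.diff(P,axis=0)/.8,4).tolist())
```

```text
[0.58031584 0.31328763] [0.55238528 0.23340965]
[[-0.0073, -0.0081], [-0.0065, -0.0087], [-0.0057, -0.0093], [-0.0049, -0.0097], [-0.004, -0.0101], [-0.0032, -0.0105], [-0.0022, -0.0107], [-0.0013, -0.0108], [-0.0003, -0.0109], [0.0006, -0.0109]]
```

>>> play_rows:
  deltas:
    - [0, 0, -0.001, 0, 0, 0]
    - [-0.0073, -0.0081, 0, 0, 0, 0.0278]
    - [0, 0, 0, 0, 0, 0]
    - [-0.0065, -0.0087, 0, 0, 0, 0.0278]
    - [0, 0, 0, 0, 0, 0]
    - [0, 0, 0, 0, 0, 0]

```text
clock: 24.45
tool_pos: [0.5697, 0.3002, 0.1348]
orientation: [-180.0, -0.0, -33.5]
force: [-0.2, 0.1, -6.6]
opening: 0.0246
gripper_force: 30.0
```

>>> play_rows:
  deltas:
    - [-0.0057, -0.0093, 0, 0, 0, 0.0278]
    - [0, 0, 0, 0, 0, 0]
    - [-0.0049, -0.0097, 0, 0, 0, 0.0278]
    - [0, 0, 0, 0, 0, 0]
    - [0, 0, 0, 0, 0, 0]

```text
clock: 24.95
tool_pos: [0.5613, 0.2852, 0.1348]
orientation: [-180.0, -0.0, -23.6]
force: [-0.7, 0.4, -5.7]
opening: 0.0249
gripper_force: 30.0
```

>>> play_rows:
  deltas:
    - [-0.004, -0.0101, 0, 0, 0, 0.0278]
    - [0, 0, 0, 0, 0, 0]
    - [-0.0032, -0.0105, 0, 0, 0, 0.0278]
    - [0, 0, 0, 0, 0, 0]
    - [-0.0022, -0.0107, 0, 0, 0, 0.0278]
    - [0, 0, 0, 0, 0, 0]
    - [0, 0, 0, 0, 0, 0]

```text
clock: 25.65
tool_pos: [0.5537, 0.2602, 0.1347]
orientation: [-180.0, -0.0, -8.6]
force: [0.6, -0.1, -5.8]
opening: 0.0244
gripper_force: 30.0
```

>>> play_rows:
  deltas:
    - [-0.0013, -0.0108, 0, 0, 0, 0.0278]
    - [0, 0, 0, 0, 0, 0]
    - [-0.0003, -0.0109, 0, 0, 0, 0.0278]
    - [0, 0, 0, 0, 0, 0]
    - [0.0006, -0.0109, 0, 0, 0, 0.0278]
    - [0, 0, 0, 0, 0, 0]
    - [0, 0, 0, 0, 0, 0]
    - [0, 0, 0, 0, 0, 0]

```text
clock: 26.45
tool_pos: [0.5528, 0.2342, 0.1347]
orientation: [-180.0, -0.0, 6.5]
force: [-0.0, 1.3, -5.8]
opening: 0.0242
gripper_force: 30.0
```

```bash
cat > chk.py <<'E'
from h import *
import sys
o=get_obs(); t=o['tool_pos']; print(o['clock'],t,o['orientation'],o['force'],o['moment'])
p,d=snap('top','top'+sys.argv[1]);ps,ds=snap('side','side'+sys.argv[1])
c=np.array([.652,.243])
for n,d,p in(('top',d,p),('side',ds,ps)):
    W=cloud(n,d); hs=cv2.cvtColor(p,cv2.COLOR_BGR2HSV)
    m=(hs[...,2]<75)&(W[...,2]>.13)&(W[...,2]<.178)&(np.hypot(W[...,0]-c[0],W[...,1]-c[1])<.225)&(W[...,0]<.6)&(W[...,0]>.42)&(W[...,1]>.15)&(W[...,1]<.45)
    q=W[m]
    if m.sum()>20: cc=q.mean(0); v=np.linalg.svd(q-cc)[2][0]; v*=np.sign(v[0]); print(n,'handle',m.sum(),cc,'yaw',np.degrees(np.arctan2(v[1],v[0])),'pitch',np.degrees(np.arcsin(v[2])),'toaxis yaw',np.degrees(np.arctan2(c[1]-cc[1],c[0]-cc[0])))
cv2.imwrite('pics/'+sys.argv[1]+'s.png',cv2.resize(ps[120:240,180:330],None,fx=5,fy=5))
E
python3 chk.py lk
```

```text
26.45 [0.55275833 0.23419722 0.13466556] [-1.79992115e+02 -1.34193135e-02  6.54471497e+00] [-0.0193352   1.32230409 -5.79603413] [-0.03576867  0.07879685  0.04998731]
top handle 144 [0.48437518 0.22493186 0.16755293] yaw 7.266183209596709 pitch 2.0344398197157467 toaxis yaw 6.152110197296656
side handle 136 [0.5059871  0.22105414 0.16547953] yaw 9.665947334042711 pitch 2.860577285382705 toaxis yaw 8.547621690345098
```

Turned without resistance. I'll lower slightly to check that the lands carry the weight.

>>> play_rows:
  deltas:
    - [0, 0, -0.0012, 0, 0, 0]
    - [0, 0, -0.0012, 0, 0, 0]
    - [0, 0, 0, 0, 0, 0]
    - [0, 0, 0, 0, 0, 0]

```text
clock: 26.95
tool_pos: [0.5527, 0.2337, 0.1328]
orientation: [-180.0, -0.0, 6.7]
force: [0.2, -0.0, -5.2]
opening: 0.0246
gripper_force: 30.0
```

>>> play_rows:
  deltas:
    - [0, 0, -0.0012, 0, 0, 0]
    - [0, 0, 0, 0, 0, 0]
    - [0, 0, 0, 0, 0, 0]

```text
clock: 27.25
tool_pos: [0.5527, 0.2337, 0.1319]
orientation: [-180.0, -0.0, 6.7]
force: [-0.6, -0.3, -3.8]
opening: 0.0244
gripper_force: 30.0
```

>>> play_rows:
  deltas:
    - [0, 0, -0.001, 0, 0, 0]
    - [0, 0, 0, 0, 0, 0]
    - [0, 0, 0, 0, 0, 0]

```text
clock: 27.55
tool_pos: [0.5528, 0.2338, 0.1311]
orientation: [-180.0, -0.0, 6.7]
force: [0.1, -0.8, -4.2]
opening: 0.0245
gripper_force: 30.0
```

```bash
python3 chk.py lk2
```

```text
27.55 [0.55276388 0.23377378 0.13107724] [-1.79991049e+02 -1.92527738e-02  6.72936361e+00] [ 0.09017526 -0.81109874 -4.22818684] [ 0.03434138 -0.13720376  0.00599181]
top handle 144 [0.4848664  0.22404583 0.16272142] yaw 8.554473267100587 pitch 3.6678530391236044 toaxis yaw 6.470115744113378
side handle 140 [0.50958257 0.22160632 0.16189591] yaw 10.458237446150408 pitch 4.75777542029528 toaxis yaw 8.542990051048086
```

View pics/lk2s.png

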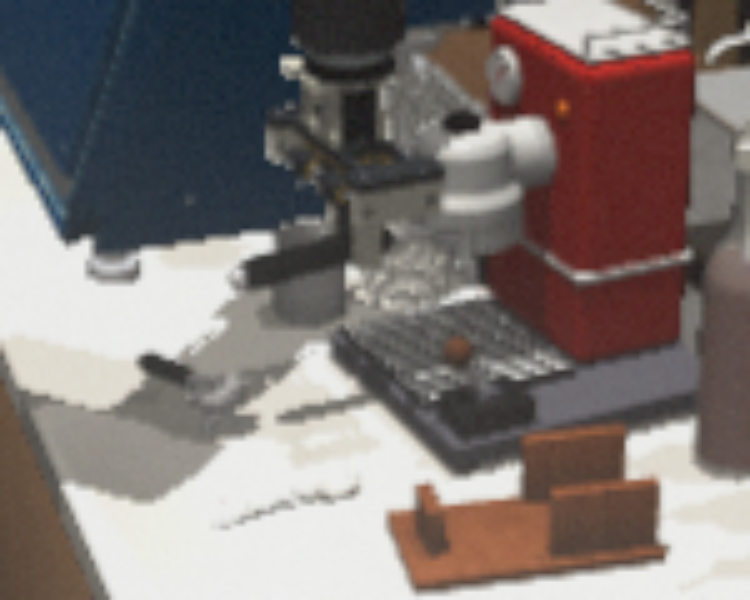

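The handle points straight to the front at (290,265) and the lands carry the weight. I'll release and back off.

>>> play_rows:
  deltas:
    - [0, 0, 0, 0, 0, 0]
    - [0, 0, 0, 0, 0, 0]
    - [0, 0, 0, 0, 0, 0]
    - [0, 0, 0, 0, 0, 0]
    - [0, 0, 0, 0, 0, 0]
    - [0, 0, 0, 0, 0, 0]
    - [0, 0, 0, 0, 0, 0]
    - [0, 0, 0, 0, 0, 0]
    - [0, 0, 0.02, 0, 0, 0]
    - [0, 0, 0.03, 0, 0, 0]
  gripper: 1

```text
clock: 28.65
tool_pos: [0.5517, 0.233, 0.1699]
orientation: [179.9, 0.2, 6.7]
force: [0.4, 0.3, -0.2]
opening: 0.0871
gripper_force: 0.0
```

>>> play_rows:
  deltas:
    - [-0.01, 0, 0.03, 0, 0, 0]
    - [-0.03, 0, 0.03, 0, 0, 0]
    - [-0.04, 0, 0.01, 0, 0, 0]
    - [-0.04, 0, 0, 0, 0, 0]
    - [0, 0, 0, 0, 0, 0]
    - [0, 0, 0, 0, 0, 0]
  gripper: -1

```text
clock: 29.25
tool_pos: [0.4563, 0.2339, 0.2276]
orientation: [-179.9, -0.1, 6.8]
force: [-0.1, -0.3, 0.3]
opening: 0.045
gripper_force: 0.0
```

```bash
python3 chk.py rl
python3 - <<'E'
from h import *
# ball & paddle now
for n in('top','side'):
    z=np.load(n+'rl.npz'); W=cloud(n,z['d']); k=(np.hypot(W[...,0]-.6,W[...,1]-.115)<.03)&(W[...,2]>.085)&(W[...,2]<.13); q=W[k]; print(n,'ball',k.sum(),q.mean(0),q.min(0),q.max(0))
    k=(np.hypot(W[...,0]-.652,W[...,1]-.243)<.05)&(W[...,2]>.09)&(W[...,2]<.15); q=W[k]; print(n,'basket',k.sum(),q.mean(0) if k.sum() else 0)
E
```

```text
29.25 [0.45634675 0.23391263 0.22763262] [-1.79949128e+02 -6.61532901e-02  6.79703737e+00] [-0.08607211 -0.30046239  0.30818405] [-0.00609506 -0.04334254  0.00194617]
top handle 171 [0.54162161 0.23103105 0.16022495] yaw 8.782495843322783 pitch 5.026573424032069 toaxis yaw 6.188722480688017
side handle 154 [0.51529991 0.2207775  0.15619409] yaw 6.687112507851305 pitch 6.210087747641543 toaxis yaw 9.233454405236287
top ball 43 [0.59798484 0.11386168 0.10913492] [0.58687537 0.10225602 0.08649253] [0.61458701 0.12795181 0.11804255]
top basket 0 0
side ball 35 [0.60020469 0.11028311 0.10546504] [0.58999126 0.09947508 0.0857325 ] [0.61237488 0.12178367 0.11889973]
side basket 33 [0.65121834 0.23940327 0.12364227]
```

Run:
```python
from h import *
e=np.array([.9932,.1167]); f=np.array([-.1167,.9932]); A=np.array([.652,.243])
for n in('top','side'):
    z=np.load(n+'0.npz'); W=cloud(n,z['d']); X=(W[...,:2]-A)@e; Y=(W[...,:2]-A)@f
    for lo,hi in((.06,.1),(.1,.15),(.15,.2),(.2,.25),(.25,.32)):
        m=(W[...,2]>lo)&(W[...,2]<hi)&(X>.05)&(X<.25)&(abs(Y)<.16)
        if m.sum()>10: print(n,lo,m.sum(),'X',np.round(np.percentile(X[m],[2,50]),3),'Y min',np.round(np.percentile(Y[m],[2,5,50]),3))
b=np.array([.598,.1135])-A; print('ball mach',b@e,b@f)
```

```text
top 0.06 119 X [0.061 0.074] Y min [-0.076 -0.076 -0.058]
top 0.1 166 X [0.071 0.075] Y min [-0.078 -0.077 -0.066]
top 0.15 177 X [0.053 0.075] Y min [-0.076 -0.076 -0.061]
top 0.2 350 X [0.051 0.073] Y min [-0.076 -0.076 -0.018]
top 0.25 2246 X [0.068 0.118] Y min [-0.075 -0.073  0.008]
side 0.06 318 X [0.071 0.085] Y min [-0.081 -0.079 -0.069]
side 0.1 356 X [0.072 0.097] Y min [-0.082 -0.081 -0.072]
side 0.15 342 X [0.07  0.104] Y min [-0.081 -0.08  -0.072]
side 0.2 426 X [0.054 0.089] Y min [-0.081 -0.08  -0.071]
side 0.25 885 X [0.068 0.103] Y min [-0.08  -0.078 -0.042]
ball mach -0.06874545000000004 -0.1223176
```

The portafilter hangs locked, drooping only slightly. Now the paddle: I turn the tool so the fingers close along the machine's x, half open, and straddle the ball from above.

>>> play_rows:
  deltas:
    - [0.0161, -0.0142, 0, 0, 0, -0.0455]
    - [0.0161, -0.0142, 0, 0, 0, -0.0455]
    - [0.0161, -0.0142, 0, 0, 0, -0.0455]
    - [0.0161, -0.0142, 0, 0, 0, -0.0455]
    - [0.0161, -0.0142, 0, 0, 0, -0.0455]
    - [0.0161, -0.0142, 0, 0, 0, -0.0455]
    - [0.0161, -0.0142, 0, 0, 0, -0.0455]
    - [0.0161, -0.0142, 0, 0, 0, -0.0455]
    - [0.0161, -0.0142, 0, 0, 0, -0.0455]
    - [0.0161, -0.0142, 0, 0, 0, -0.0455]
  gripper: 0

```text
clock: 30.35
tool_pos: [0.5867, 0.1191, 0.226]
orientation: [179.9, -0.0, -75.6]
force: [-0.9, 0.3, 0.2]
opening: 0.0438
gripper_force: 0.0
```

>>> play_rows:
  deltas:
    - [0.0161, -0.0142, 0, 0, 0, -0.0455]
    - [0, 0, 0, 0, 0, 0]
    - [0, 0, 0, 0, 0, 0]
    - [0, 0, 0, 0, 0, 0]

```text
clock: 30.75
tool_pos: [0.5983, 0.1087, 0.2265]
orientation: [180.0, -0.0, -83.3]
force: [-0.7, 0.5, -0.4]
opening: 0.0438
gripper_force: 0.0
```

>>> play_rows:
  deltas:
    - [0, 0, -0.04, 0, 0, 0]
    - [0, 0, -0.05, 0, 0, 0]
    - [0, 0, -0.04, 0, 0, 0]
    - [0, 0, -0.02, 0, 0, 0]
    - [0, 0, -0.015, 0, 0, 0]
    - [0, 0, 0, 0, 0, 0]

```text
clock: 31.35
tool_pos: [0.5974, 0.1087, 0.0936]
orientation: [179.9, -0.0, -83.3]
force: [0.2, 0.6, 0.5]
opening: 0.0439
gripper_force: 0.0
```

>>> play_rows:
  deltas:
    - [0, 0, -0.01, 0, 0, 0]
    - [0, 0, -0.01, 0, 0, 0]
    - [0, 0, -0.01, 0, 0, 0]
    - [0, 0, 0, 0, 0, 0]
    - [0, 0, 0, 0, 0, 0]

```text
clock: 31.85
tool_pos: [0.5983, 0.1086, 0.0709]
orientation: [180.0, -0.0, -83.4]
force: [0.2, 0.6, -0.1]
opening: 0.0438
gripper_force: 0.0
```

Run:
```python
from h import *
o=get_obs(); print(o['tool_pos'],o['force'])
p,d=snap('side','side_b'); cv2.imwrite('pics/pb.png',cv2.resize(p[130:230,220:340],None,fx=5,fy=5))
```

```text
[0.59832966 0.10864194 0.07090071] [ 0.24883617  0.59469129 -0.09384454]
```

View pics/pb.png

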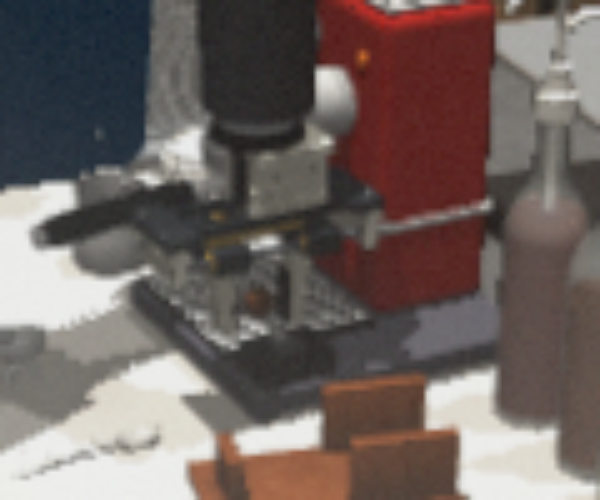

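The ball (257,302) sits between the two fingers (225,295) and (283,290). I push along machine +x by about 62 mm.

>>> play_rows:
  deltas:
    - [0.012, 0.0014, 0, 0, 0, 0]
    - [0.012, 0.0014, 0, 0, 0, 0]
    - [0.012, 0.0014, 0, 0, 0, 0]
    - [0.012, 0.0014, 0, 0, 0, 0]
    - [0.012, 0.0014, 0, 0, 0, 0]
    - [0.009, 0.001, 0, 0, 0, 0]
    - [0.005, 0.0006, 0, 0, 0, 0]
    - [0, 0, 0, 0, 0, 0]

```text
clock: 32.7
tool_pos: [0.6579, 0.1156, 0.0705]
orientation: [180.0, -0.0, -83.4]
force: [-1.2, -0.1, -0.5]
opening: 0.0435
gripper_force: 0.0
```

>>> play_rows:
  deltas:
    - [0.002, 0.0002, 0, 0, 0, 0]
    - [0.002, 0.0002, 0, 0, 0, 0]
    - [0, 0, 0, 0, 0, 0]
    - [0, 0, 0, 0, 0, 0]

```text
clock: 33.1
tool_pos: [0.6605, 0.1159, 0.071]
orientation: [180.0, 0.0, -83.4]
force: [-1.6, -0.5, -0.6]
opening: 0.0436
gripper_force: 0.6
```

Run:
```python
from h import *
o=get_obs(); print(o['tool_pos'],o['force'])
for n in('top','side'):
    p,d=snap(n,n+'_c'); W=cloud(n,d); hs=cv2.cvtColor(p,cv2.COLOR_BGR2HSV); k=(W[...,2]>.085)&(W[...,2]<.125)&(hs[...,1]>70)&(abs(W[...,1]-.115)<.03)&(abs(W[...,0]-.63)<.06)
    print(n,k.sum(),W[k].mean(0))
```

```text
[0.66052847 0.11591939 0.07100857] [-1.61472557 -0.47802498 -0.59614651]
top 0 [nan nan nan]
side 13 [0.66058724 0.11928634 0.11317772]<stdin>:5: RuntimeWarning: Mean of empty slice.
  ret = um.true_divide(
```

>>> play_rows:
  deltas:
    - [0.003, 0.0003, 0, 0, 0, 0]
    - [0.003, 0.0003, 0, 0, 0, 0]
    - [0, 0, 0, 0, 0, 0]
    - [0, 0, 0, 0, 0, 0]

```text
clock: 33.6
tool_pos: [0.6624, 0.1159, 0.0703]
orientation: [179.7, -0.0, -83.4]
force: [-11.4, 0.4, 5.0]
opening: 0.0442
gripper_force: 6.1
```

>>> play_rows:
  deltas:
    - [0.002, 0.0002, 0, 0, 0, 0]
    - [0, 0, 0, 0, 0, 0]
    - [0, 0, 0, 0, 0, 0]

```text
clock: 33.9
tool_pos: [0.6626, 0.1158, 0.0701]
orientation: [179.5, -0.0, -83.4]
force: [-16.0, 1.6, 6.9]
opening: 0.0437
gripper_force: 8.5
```

The end stop is reached (−16 N). I back off the ball, rise and move right, clear of the tools, to re-measure them while the rinse runs.

>>> play_rows:
  deltas:
    - [-0.006, -0.0007, 0, 0, 0, 0]
    - [-0.0055, -0.0007, 0, 0, 0, 0]
    - [0, 0, 0.03, 0, 0, 0]
    - [0, 0, 0.05, 0, 0, 0]
    - [0, 0, 0.05, 0, 0, 0]
    - [-0.03, 0, 0.02, 0, 0, 0]
    - [-0.05, 0, 0, 0, 0, 0.045]
    - [-0.05, 0, 0, 0, 0, 0.0455]
    - [-0.05, 0, 0, 0, 0, 0.0455]
    - [-0.02, 0, 0, 0, 0, 0.0455]
  gripper: 0.2

```text
clock: 34.9
tool_pos: [0.4957, 0.1152, 0.1917]
orientation: [-179.9, 0.0, -50.3]
force: [1.0, 0.4, 1.3]
opening: 0.0525
gripper_force: 0.0
```

>>> play_rows:
  deltas:
    - [-0.02, 0.03, 0, 0, 0, 0.0455]
    - [0, 0.04, 0, 0, 0, 0.0455]
    - [0, 0.05, 0, 0, 0, 0.0455]
    - [0, 0.05, 0, 0, 0, 0.0455]
    - [0, 0.04, 0, 0, 0, 0.0455]
    - [0, 0.03, 0, 0, 0, 0.0455]
    - [0, 0, 0, 0, 0, 0.0455]
    - [0, 0, 0, 0, 0, 0]
    - [0, 0, 0, 0, 0, 0]

```text
clock: 35.8
tool_pos: [0.4821, 0.3074, 0.1911]
orientation: [-180.0, -0.0, 6.4]
force: [-0.6, -0.7, -0.3]
opening: 0.0526
gripper_force: 0.0
```

Run:
```python
from h import *
o=get_obs(); print(o['clock'],o['tool_pos'],o['orientation'])
F=[];D=[]
for i in range(6):
    p,d=snapshot('top'); F.append(p.astype(float)); D.append(np.where(d==0,np.nan,d))
p=np.mean(F,0); d=np.nanmedian(D,0); np.savez('topA.npz',p=p,d=d); ps,ds=snap('side','sideA')
W=cloud('top',np.nan_to_num(d)); W2=cloud('side',ds)
for n,w,c in(('top',W,p.astype(np.uint8)),('side',W2,ps)):
    hs=cv2.cvtColor(c,cv2.COLOR_BGR2HSV); k=(w[...,2]>.085)&(w[...,2]<.125)&(abs(w[...,1]-.115)<.03)&(abs(w[...,0]-.62)<.06); print(n,'ball',k.sum(),w[k].mean(0))
c=p.astype(np.uint8)
cv2.imwrite('pics/A.png',np.vstack([np.hstack([cv2.resize(c[208:262,215:255],None,fx=7,fy=7,interpolation=cv2.INTER_CUBIC),cv2.resize(c[162:216,290:350],None,fx=7,fy=7,interpolation=cv2.INTER_CUBIC)]),cv2.resize(c[210:260,298:368],(700,378) ,interpolation=cv2.INTER_CUBIC)[:210]]) if 0 else np.hstack([cv2.resize(c[208:262,215:255],None,fx=7,fy=7,interpolation=cv2.INTER_CUBIC),cv2.resize(c[162:216,290:350],None,fx=7,fy=7,interpolation=cv2.INTER_CUBIC)]))
bg=cv2.GaussianBlur(p,(0,0),12)
for n,(x0,x1,y0,y1) in dict(spoon=(216,246,208,264),spanner=(288,322,158,214)).items():
    s=p[y0:y1,x0:x1]; m=np.abs(s-np.median(s.reshape(-1,3),0)).sum(-1); m=m>12
    v,u=np.nonzero(m); P=np.array([pix2w('top',a+x0,b+y0,.005)[:2] for a,b in zip(u,v)]); r=cv2.minAreaRect((P*1000).astype(np.float32)); print(n,len(P),r)
    print('\n'.join(''.join('#' if z else '.' for z in row) for row in m))
hs=cv2.cvtColor(c,cv2.COLOR_BGR2HSV); k=(hs[...,0]>125)&(hs[...,0]<160)&(hs[...,1]>60); v,u=np.nonzero(k); P=np.array([pix2w('top',a,b,.02)[:2] for a,b in zip(u,v)]); q=P-P.mean(0); e=np.linalg.svd(q)[2][0]; print('brush',len(P),P.mean(0),np.degrees(np.arctan2(e[1],e[0])),P.min(0),P.max(0))
```

```text
35.8 [0.48210793 0.30742074 0.19111723] [-1.79976647e+02 -3.57886508e-02  6.39036976e+00]
top ball 44 [0.64838979 0.11918903 0.10871005]
side ball 37 [0.64928817 0.11593879 0.10498926]
spoon 139 ((470.0088806152344, 87.55914306640625), (71.7257308959961, 177.7256622314453), 70.26051330566406)
.............................#
............................##
............................##
............................##
............................##
............................##
............................##
............................##
............................##
............#..............###
..........####..............##
..........#####..............#
..........#..###..............
.........#...###..............
........##....##..............
........##....##..............
........###...##..............
........###...##..............
.........##..###..............
..........######..............
..........######..............
...........####...............
...........####...............
...........####...............
.............##...............
............###...............

[... 2412 characters left out ...]
............#######.............
..............########............
.............###...####...........
.............###..#####...........
.............###.######...........
.............###...###............
..............########............
..............########............
...............####...............
..................................
..................................
..................................
..................................
..................................
..................................
..................................
...........................#######
brush 148 [ 0.60833129 -0.35663008] -177.92485422168554 [ 0.56803421 -0.37013211] [ 0.64797329 -0.34273294]
```

View pics/A.png

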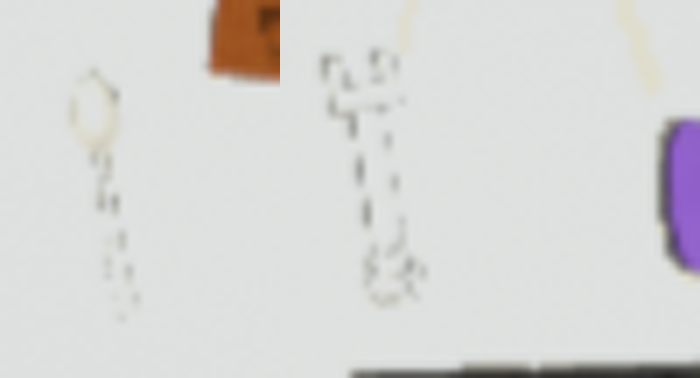

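The picture shows the spoon (bowl at 93,110) and spanner (jaw at 360,85, ring at 388,275) in their old places. The brush has been knocked about 5 cm right, to (0.608,−0.357). The paddle is over to the back (ball x 0.649). Spoon next, during the rinse.

>>> play_rows:
  deltas:
    - [-0.0082, -0.03, 0, 0, 0, 0.0083]
    - [-0.0082, -0.05, 0, 0, 0, 0]
    - [-0.0082, -0.05, 0, 0, 0, 0]
    - [-0.0082, -0.05, 0, 0, 0, 0]
    - [-0.0082, -0.05, -0.02, 0, 0, 0]
    - [-0.0079, -0.0361, -0.04, 0, 0, 0]
    - [0, 0, -0.05, 0, 0, 0]
    - [0, 0, -0.05, 0, 0, 0]
    - [0, 0, -0.04, 0, 0, 0]
    - [0, 0, -0.025, 0, 0, 0]

```text
clock: 37.15
tool_pos: [0.4418, 0.0936, 0.009]
orientation: [179.9, 0.1, 8.1]
force: [-0.4, -0.4, -0.7]
opening: 0.0529
gripper_force: 0.0
```

>>> play_rows:
  deltas:
    - [0, 0, -0.011, 0, 0, 0]
    - [0, 0, -0.009, 0, 0, 0]
    - [0, 0, -0.004, 0, 0, 0]
    - [0, 0, 0, 0, 0, 0]
    - [0, 0, 0, 0, 0, 0]

```text
clock: 37.65
tool_pos: [0.4433, 0.095, -0.0075]
orientation: [-180.0, -0.1, 8.1]
force: [-0.3, 0.6, 0.2]
opening: 0.0527
gripper_force: 0.0
```

>>> play_rows:
  deltas:
    - [0, 0, -0.003, 0, 0, 0]
    - [0, 0, -0.002, 0, 0, 0]
    - [0, 0, 0, 0, 0, 0]
    - [0, 0, 0, 0, 0, 0]

```text
clock: 38.05
tool_pos: [0.4428, 0.0946, -0.0122]
orientation: [180.0, -0.0, 8.1]
force: [0.3, 0.3, -0.4]
opening: 0.0527
gripper_force: 0.0
```

>>> play_rows:
  deltas:
    - [0, 0, -0.0015, 0, 0, 0]
    - [0, 0, -0.0015, 0, 0, 0]
    - [0, 0, 0, 0, 0, 0]
    - [0, 0, 0, 0, 0, 0]

```text
clock: 38.45
tool_pos: [0.4429, 0.0946, -0.0139]
orientation: [-180.0, -0.0, 8.2]
force: [-3.7, 0.1, 15.3]
opening: 0.0525
gripper_force: 7.4
```

The counter is felt at reported z ≈ −0.0135, so the offset is 32.5 mm. I rise 3 mm and close.

>>> play_rows:
  deltas:
    - [0, 0, 0.0038, 0, 0, 0]
    - [0, 0, 0, 0, 0, 0]
    - [0, 0, 0, 0, 0, 0]
    - [0, 0, 0, 0, 0, 0]
    - [0, 0, 0, 0, 0, 0]
    - [0, 0, 0, 0, 0, 0]
    - [0, 0, 0, 0, 0, 0]
    - [0, 0, 0, 0, 0, 0]
    - [0, 0, 0, 0, 0, 0]
    - [0, 0, 0, 0, 0, 0]
  gripper: -1

```text
clock: 39.45
tool_pos: [0.4428, 0.0945, -0.0116]
orientation: [-180.0, -0.0, 8.1]
force: [0.0, -0.3, -0.4]
opening: 0.0193
gripper_force: 30.0
```

>>> play_rows:
  deltas:
    - [0, 0, 0, 0, 0, 0]
    - [0, 0, 0.01, 0, 0, 0]
    - [0, 0, 0.03, 0, 0, 0]
    - [0, 0, 0.04, 0, 0, 0]
    - [0, 0, 0.04, 0, 0, 0]
    - [0, 0, 0.03, 0, 0, 0]
    - [0, 0, 0, 0, 0, 0]
    - [0, 0, 0, 0, 0, 0]

```text
clock: 40.25
tool_pos: [0.4429, 0.0947, 0.1092]
orientation: [-179.9, -0.1, 8.1]
force: [-0.9, 0.0, -0.7]
opening: 0.0189
gripper_force: 30.0
```

>>> play_rows:
  deltas:
    - [0, -0.0338, 0, 0, 0, -0.0043]
    - [-0.001, -0.05, 0, 0, 0, -0.005]
    - [-0.001, -0.05, 0, 0, 0, -0.005]
    - [-0.001, -0.05, 0, 0, 0, -0.005]
    - [-0.001, -0.05, 0, 0, 0, -0.005]
    - [-0.001, -0.05, 0, 0, 0, -0.005]
    - [-0.001, -0.05, 0, 0, 0, -0.005]
    - [-0.001, -0.05, 0, 0, 0, -0.005]
    - [-0.0003, -0.04, 0, 0, 0, -0.004]
    - [0, -0.02, 0, 0, 0, 0]

```text
clock: 41.25
tool_pos: [0.4356, -0.2626, 0.1069]
orientation: [-180.0, 0.2, 0.2]
force: [1.3, 1.3, -0.8]
opening: 0.0193
gripper_force: 30.0
```

>>> play_rows:
  deltas:
    - [0, 0, -0.03, 0, 0, 0]
    - [0, 0, -0.04, 0, 0, 0]
    - [0, 0, -0.03, 0, 0, 0]
    - [0, 0, -0.02, 0, 0, 0]
    - [0, 0, 0, 0, 0, 0]
    - [0, 0, 0, 0, 0, 0]

```text
clock: 41.85
tool_pos: [0.4363, -0.2604, 0.0118]
orientation: [-180.0, 0.1, 0.3]
force: [0.1, -0.3, 0.1]
opening: 0.0192
gripper_force: 30.0
```

>>> play_rows:
  deltas:
    - [0, 0, -0.01, 0, 0, 0]
    - [0, 0, -0.008, 0, 0, 0]
    - [0, 0, -0.0035, 0, 0, 0]
    - [0, 0, 0, 0, 0, 0]
    - [0, 0, 0, 0, 0, 0]

```text
clock: 42.35
tool_pos: [0.437, -0.2605, -0.0047]
orientation: [180.0, -0.0, 0.3]
force: [-0.2, -0.0, -0.3]
opening: 0.0194
gripper_force: 30.0
```

>>> play_rows:
  deltas:
    - [0, 0, 0, 0, 0, 0]
    - [0, 0, 0, 0, 0, 0]
    - [0, 0, 0, 0, 0, 0]
    - [0, 0, 0, 0, 0, 0]
    - [0, 0, 0, 0, 0, 0]
    - [0, 0, 0.02, 0, 0, 0]
    - [0, 0, 0.04, 0, 0, 0]
    - [0, 0, 0.05, 0, 0, 0]
    - [0, 0, 0.05, 0, 0, 0]
  gripper: -0.2

```text
clock: 43.25
tool_pos: [0.4364, -0.2604, 0.1244]
orientation: [-180.0, 0.1, 0.3]
force: [1.2, -0.7, -0.3]
opening: 0.0348
gripper_force: 0.0
```

Spoon placed. Before the spanner I check the stand's right-rail clearance against the gripper's body.

Run:
```python
from h import *
for n in('top','side'):
    z=np.load(n+'A.npz'); d=np.nan_to_num(z['d']); p=z['p'].astype(np.uint8); W=cloud(n,d); hs=cv2.cvtColor(p,cv2.COLOR_BGR2HSV)
    k=(hs[...,1]>80)&(hs[...,0]<18)&(W[...,0]>.45)&(W[...,0]<.75)&(W[...,1]>-.14)&(W[...,1]<.06)
    for x in np.arange(.5,.7,.02):
        for zl in(.0,.05,.065):
            q=W[k&(abs(W[...,0]-x)<.01)&(W[...,2]>zl)]
            if len(q)>3: print(n,round(x,2),zl,len(q),'y',np.round(np.percentile(q[:,1],[3,97]),3),'zmax',round(np.percentile(q[:,2],97),3))
p,d=snap('top','topB'); W=cloud('top',d)
s=p[212:260,300:366].astype(int)
hs=cv2.cvtColor(p,cv2.COLOR_BGR2HSV); y=(hs[...,0]>20)&(hs[...,0]<35)&(hs[...,1]>120)
print('yellow left px',[int(y[210:262,a:b].sum()) for a,b in((303,316),(318,330),(333,346),(346,362))], get_obs()['tool_pos'])
```

```text
top 0.5 0.0 60 y [-0.065  0.019] zmax 0.014
top 0.52 0.0 161 y [-0.067  0.034] zmax 0.053
top 0.52 0.05 36 y [-0.04   0.003] zmax 0.054
top 0.54 0.0 149 y [-0.07   0.032] zmax 0.049
top 0.54 0.05 4 y [-0.01   0.003] zmax 0.053
top 0.56 0.0 143 y [-0.073  0.028] zmax 0.014
top 0.58 0.0 153 y [-0.074  0.026] zmax 0.014
top 0.6 0.0 162 y [-0.078  0.024] zmax 0.069
top 0.6 0.05 12 y [-0.079 -0.068] zmax 0.07
top 0.6 0.065 9 y [-0.079 -0.068] zmax 0.07
top 0.62 0.0 155 y [-0.08  0.02] zmax 0.07
top 0.62 0.05 31 y [-0.079  0.016] zmax 0.071
top 0.62 0.065 31 y [-0.079  0.016] zmax 0.071
top 0.64 0.0 147 y [-0.083  0.014] zmax 0.071
top 0.64 0.05 41 y [-0.083  0.016] zmax 0.072
top 0.64 0.065 38 y [-0.083  0.016] zmax 0.072
top 0.66 0.0 154 y [-0.087  0.011] zmax 0.071
top 0.66 0.05 38 y [-0.087  0.012] zmax 0.072
top 0.66 0.065 35 y [-0.084  0.012] zmax 0.072
top 0.68 0.0 149 y [-0.088  0.008] zmax 0.071
top 0.68 0.05 34 y [-0.087  0.012] zmax 0.071
top 0.68 0.065 33 y [-0.087  0.012] zmax 0.071
side 0.5 0.0 28 y [-0.074  0.01 ] zmax 0.019
side 0.52 0.0 98 y [-0.072  0.029] zmax 0.057
side
[... 250 characters left out ...]
082 -0.072] zmax 0.075
side 0.6 0.065 6 y [-0.08  -0.073] zmax 0.075
side 0.62 0.0 134 y [-0.085  0.014] zmax 0.073
side 0.62 0.05 49 y [-0.084  0.015] zmax 0.073
side 0.62 0.065 23 y [-0.084  0.017] zmax 0.074
side 0.64 0.0 123 y [-0.088  0.013] zmax 0.073
side 0.64 0.05 65 y [-0.086  0.013] zmax 0.074
side 0.64 0.065 31 y [-0.086  0.014] zmax 0.074
side 0.66 0.0 121 y [-0.09  0.01] zmax 0.073
side 0.66 0.05 66 y [-0.09   0.011] zmax 0.075
side 0.66 0.065 31 y [-0.09   0.013] zmax 0.075
side 0.68 0.0 102 y [-0.093  0.008] zmax 0.073
side 0.68 0.05 51 y [-0.091  0.009] zmax 0.074
side 0.68 0.065 23 y [-0.091  0.011] zmax 0.075
yellow left px [0, 0, 3, 2] [ 0.44015878 -0.26186991  0.13140386]
```

The left rear body corner would pass within millimetres of the stand's rail. I grip the spanner 18 mm towards its ring, with the tool tilted 3° to lift that side.

>>> play_rows:
  deltas:
    - [0.03, 0.0126, 0, 0, 0, 0.007]
    - [0.04, 0.017, 0, 0, 0, 0.007]
    - [0.04, 0.017, 0, 0, 0, 0.007]
    - [0.04, 0.017, 0, 0, 0, 0.007]
    - [0.04, 0.017, 0, 0, 0, 0.007]
    - [0.0198, 0.008, 0, 0, 0, 0.0072]
    - [0, 0, 0, 0.0167, 0, 0]
    - [0, 0, 0, 0, 0, 0]
    - [0, 0, 0, 0, 0, 0]
    - [0, 0, 0, 0, 0, 0]
  gripper: 0

```text
clock: 44.3
tool_pos: [0.6043, -0.1898, 0.1232]
orientation: [-177.1, -0.4, 7.9]
force: [0.1, 0.3, 0.0]
opening: 0.0437
gripper_force: 0.0
```

>>> play_rows:
  deltas:
    - [0, 0, -0.03, 0, 0, 0]
    - [0, 0, -0.04, 0, 0, 0]
    - [0, 0, -0.04, 0, 0, 0]
    - [0, 0, -0.03, 0, 0, 0]
    - [0, 0, -0.015, 0, 0, 0]
    - [0, 0, 0, 0, 0, 0]

```text
clock: 44.9
tool_pos: [0.6035, -0.1895, -0.0023]
orientation: [-177.0, -0.2, 7.9]
force: [-0.2, 0.5, 0.4]
opening: 0.044
gripper_force: 0.0
```

>>> play_rows:
  deltas:
    - [0, 0, -0.007, 0, 0, 0]
    - [0, 0, -0.005, 0, 0, 0]
    - [0, 0, 0, 0, 0, 0]
    - [0, 0, 0, 0, 0, 0]

```text
clock: 45.3
tool_pos: [0.6051, -0.1897, -0.0098]
orientation: [-177.0, -0.5, 7.9]
force: [-0.4, 0.4, -0.8]
opening: 0.0435
gripper_force: 0.0
```

>>> play_rows:
  deltas:
    - [0, 0, -0.0012, 0, 0, 0]
    - [0, 0, 0, 0, 0, 0]
    - [0, 0, 0, 0, 0, 0]
    - [0, 0, 0, 0, 0, 0]
    - [0, 0, 0, 0, 0, 0]
    - [0, 0, 0, 0, 0, 0]
    - [0, 0, 0, 0, 0, 0]
    - [0, 0, 0, 0, 0, 0]
    - [0, 0, 0, 0, 0, 0]
  gripper: -1

```text
clock: 46.2
tool_pos: [0.6048, -0.1897, -0.0113]
orientation: [-177.0, -0.4, 7.9]
force: [-0.2, -1.1, 1.0]
opening: 0.0166
gripper_force: 30.0
```

>>> play_rows:
  deltas:
    - [0, 0, 0.005, 0, 0, 0]
    - [0, 0, 0.015, 0, 0, 0]
    - [0, 0, 0.03, 0, 0, 0]
    - [0, 0, 0.04, 0, 0, 0]
    - [0, 0, 0.03, 0, 0, 0]
    - [0, 0, 0.01, -0.0167, 0, 0]
    - [0, 0, 0, 0, 0, 0]
    - [0, 0, 0, 0, 0, 0]

```text
clock: 47.0
tool_pos: [0.6044, -0.189, 0.093]
orientation: [-179.9, -0.0, 8.0]
force: [-1.1, 0.3, -2.8]
opening: 0.016
gripper_force: 29.9
```

Run:
```python
from h import *
o=get_obs(); t=o['tool_pos']; print(t,o['orientation'],o['opening'],o['gripper_force'],o['force'])
p,d=snap('side','sideS'); W=cloud('side',d); y=np.radians(o['orientation'][2]); u=np.array([np.cos(y),np.sin(y)])
a=(W[...,:2]-t[:2])@u; b=(W[...,:2]-t[:2])@[-u[1],u[0]]
for lo in np.arange(-.08,.11,.012):
    m=(a>lo)&(a<lo+.012)&(abs(b)<.025)&(W[...,2]>.04)&(W[...,2]<.17)
    if m.sum()>2: print(round(lo,3),m.sum(),np.round(np.percentile(W[m][:,2],[3,50,97]),3),np.round(np.percentile(b[m],[3,97]),3))
```

```text
[ 0.60443734 -0.18902785  0.09302537] [-1.79941608e+02 -1.53311891e-02  7.98228983e+00] 0.016045796985352183 29.946211280275747 [-1.12540062  0.32641204 -2.75812458]
-0.056 11 [0.106 0.112 0.116] [-0.008  0.008]
-0.044 20 [0.107 0.113 0.117] [-0.015  0.019]
-0.032 16 [0.11  0.114 0.117] [-0.012  0.014]
-0.02 69 [0.11  0.132 0.158] [-0.023  0.023]
-0.008 39 [0.112 0.125 0.149] [-0.025  0.014]
0.004 6 [0.112 0.121 0.13 ] [-0.024 -0.02 ]
0.016 6 [0.108 0.112 0.115] [-0.01  -0.002]
0.028 6 [0.108 0.11  0.115] [-0.009 -0.004]
0.04 9 [0.108 0.111 0.115] [-0.008  0.002]
0.052 13 [0.106 0.111 0.115] [-0.019 -0.002]
0.064 11 [0.109 0.112 0.118] [-0.021 -0.002]
0.076 7 [0.109 0.113 0.115] [-0.017 -0.013]
```

Spanner held level. Moving it over the rightmost compartment.

>>> play_rows:
  deltas:
    - [-0.025, -0.0235, 0, 0, 0, -0.0061]
    - [-0.035, -0.033, 0, 0, 0, -0.0061]
    - [-0.04, -0.0375, 0, 0, 0, -0.0061]
    - [-0.04, -0.0375, 0, 0, 0, -0.0061]
    - [-0.04, -0.0375, 0, 0, 0, -0.0061]
    - [-0.03, -0.028, 0, 0, 0, -0.0061]
    - [-0.0205, -0.0193, 0, 0, 0, -0.0062]
    - [0, 0, -0.04, 0, 0, 0]
    - [0, 0, -0.04, 0, 0, 0]
    - [0, 0, -0.02, 0, 0, 0]

```text
clock: 48.05
tool_pos: [0.4181, -0.3623, 0.0097]
orientation: [-179.9, 0.2, 0.1]
force: [-1.0, -0.2, -1.7]
opening: 0.0158
gripper_force: 29.9
```

>>> play_rows:
  deltas:
    - [0, 0, 0, 0, 0, 0]
    - [0, 0, 0, 0, 0, 0]
    - [0, 0, 0, 0, 0, 0]

```text
clock: 48.35
tool_pos: [0.4211, -0.3631, 0.0135]
orientation: [180.0, -0.1, 0.2]
force: [0.8, -0.5, -0.7]
opening: 0.0162
gripper_force: 29.9
```

>>> play_rows:
  deltas:
    - [0, 0, -0.008, 0, 0, 0]
    - [0, 0, -0.008, 0, 0, 0]
    - [0, 0, -0.005, 0, 0, 0]
    - [0, 0, 0, 0, 0, 0]
    - [0, 0, 0, 0, 0, 0]

```text
clock: 48.85
tool_pos: [0.4215, -0.3634, -0.0036]
orientation: [179.9, -0.1, 0.3]
force: [0.1, -4.7, 4.3]
opening: 0.0162
gripper_force: 30.0
```

>>> play_rows:
  deltas:
    - [0, 0, -0.002, 0, 0, 0]
    - [0, 0, 0, 0, 0, 0]
    - [0, 0, 0, 0, 0, 0]

```text
clock: 49.15
tool_pos: [0.4216, -0.3635, -0.004]
orientation: [179.9, -0.1, 0.3]
force: [-3.2, -0.8, 17.3]
opening: 0.0161
gripper_force: 30.2
```

>>> play_rows:
  deltas:
    - [0, 0, 0.0015, 0, 0, 0]
    - [0, 0, 0, 0, 0, 0]
    - [0, 0, 0, 0, 0, 0]
    - [0, 0, 0, 0, 0, 0]
    - [0, 0, 0, 0, 0, 0]
    - [0, 0, 0.02, 0, 0, 0]
    - [0, 0, 0.04, 0, 0, 0]
    - [0, 0, 0.04, 0, 0, 0]
    - [0, 0, 0.04, 0, 0, 0]
  gripper: -0.45

```text
clock: 50.05
tool_pos: [0.42, -0.3624, 0.1083]
orientation: [-180.0, 0.1, 0.2]
force: [0.8, -0.2, 0.1]
opening: 0.0242
gripper_force: 0.0
```

>>> play_rows:
  deltas:
    - [0.03, 0.01, 0, 0, 0, 0]
    - [0.05, 0.01, 0, 0, 0, 0]
    - [0.05, 0, 0, 0, 0, 0]
    - [0.05, 0, 0, 0, 0, 0]
    - [0.03, 0, 0, 0, 0, 0]
    - [0, 0, 0, 0, 0, 0]
    - [0, 0, 0, 0, 0, 0]
  gripper: 0.2

```text
clock: 50.75
tool_pos: [0.5882, -0.346, 0.106]
orientation: [-180.0, 0.1, 0.3]
force: [0.0, -0.6, -0.1]
opening: 0.0528
gripper_force: 0.0
```

```bash
cat > tr.py <<'E'
from h import *
import sys
o=get_obs(); print(o['clock'],o['tool_pos'],o['orientation'])
F=[];D=[]
for i in range(5):
    p,d=snapshot('top'); F.append(p.astype(float)); D.append(np.where(d==0,np.nan,d))
p=np.mean(F,0).astype(np.uint8); d=np.nan_to_num(np.nanmedian(D,0)); np.savez(sys.argv[1]+'.npz',p=p,d=d); W=cloud('top',d)
hs=cv2.cvtColor(p,cv2.COLOR_BGR2HSV)
print('px cols 300-365 rows 212-260: Y yellow, # dark, o bright')
for v in range(212,261):
    print(v,''.join('Y' if (20<hs[v,u,0]<36 and hs[v,u,1]>110) else ('P' if 125<hs[v,u,0]<160 and hs[v,u,1]>60 else ('#' if hs[v,u,2]<85 else ('+' if hs[v,u,2]<140 else 'o'))) for u in range(298,368)))
k=(hs[...,0]>125)&(hs[...,0]<160)&(hs[...,1]>60); v,u=np.nonzero(k)
if len(v)>10:
    P=np.array([pix2w('top',a,b,.02)[:2] for a,b in zip(u,v)]); q=P-P.mean(0); e=np.linalg.svd(q)[2][0]; print('brush',len(P),P.mean(0),np.degrees(np.arctan2(e[1],e[0])),P.min(0),P.max(0))
E
python3 tr.py T1
```

```text
50.75 [ 0.58820467 -0.34603546  0.10597152] [-1.79952508e+02  1.14363993e-01  2.54146588e-01]
px cols 300-365 rows 212-260: Y yellow, # dark, o bright
212 ++++++++++++++##+oo##+oooooooooooooooooooooooooooooooooooooooooooooooo
213 ++++++++++++++##+o+##+oooooooooooooooooooooooooooooo++++++oooooooooooo
214 ++++++++++++++##+o###++++++oo+++++++++++++++++++++++#######++++ooooooo
215 ++++++++++++++#################################################ooooooo
216 ++++++++++++++##########################Y#######+o++YY++o+YY###ooooooo
217 +++++++++++++##########################YY+######+ooYYYYoooYY+##ooooooo
218 +++++++++++++###########+o++###########YYY######+ooYYYYoooYY+##ooooooo
219 +++++++++++++##########+oooo+##########YYY######+ooYYYYoooYY+##ooooooo
220 +++++++++++++#########+oooooo##########YYY######+oooooooooYYY##ooooooo
221 +++++++++++++#########+oooooo+#########YYY######+oooooooooYYY##+oooooo
222 +++++++++++++#########ooooooo+#########YYY######+oooooooooYYY##+oooooo
223 +++++++++++++#########ooooooo+#########YYY######+oooooooooYYY##+oooooo
224 +++++++++++++#########ooooooo+#########YYY###
[... 2025 characters left out ...]
+####+oooYoooYYY###+ooooo
252 +++++++++###############+ooo+########+YYYYYYYY#####+oooooYYY+####ooooo
253 +++++++++################+o+#########+YYYYYYYY######++ooYYY+#####ooooo
254 +++++++++#############################YYYYYYY+#########+++######+ooooo
255 +++++++++#######################################################+ooooo
256 ++++++++++####################++++++++++++++++++oooooooooooooooooooooo
257 ++++++++++##+ooooooooooooooooooooooooooooooooooooooooooooooooooooooooo
258 ++++++++++#+oooooooooooooooooooooooooooooooooooooooooooooooooooooooooo
259 +++++++++##+oooooooooooooooooooooooooooooooooooooooooooooooooooooooooo
260 +++++++++##+oooooooooooooooooooooooooooooooooooooooooooooooooooooooooo
```

The averaged top view (pixels printed) shows the spoon centred in its compartment (px 324). The spanner lies along its outline, about 8 mm left of centre (px 351 against 353.3), within tolerance. Now the brush.

>>> play_rows:
  deltas:
    - [0.0247, -0.0137, 0, 0, 0, 0.01]
    - [0, 0, -0.03, 0, 0, 0]
    - [0, 0, -0.04, 0, 0, 0]
    - [0, 0, -0.04, 0, 0, 0]
    - [0, 0, -0.015, 0, 0, 0]
    - [0, 0, -0.008, 0, 0, 0]
    - [0, 0, 0, 0, 0, 0]
    - [0, 0, 0, 0, 0, 0]
    - [0, 0, 0, 0, 0, 0]

```text
clock: 51.9
tool_pos: [0.6092, -0.358, 0.0028]
orientation: [179.9, -0.1, 2.0]
force: [-0.0, 0.6, -0.3]
opening: 0.0529
gripper_force: 0.0
```

>>> play_rows:
  deltas:
    - [0, 0, 0, 0, 0, 0]
    - [0, 0, 0, 0, 0, 0]
    - [0, 0, 0, 0, 0, 0]
    - [0, 0, 0, 0, 0, 0]
    - [0, 0, 0, 0, 0, 0]
    - [0, 0, 0, 0, 0, 0]
    - [0, 0, 0, 0, 0, 0]
    - [0, 0, 0, 0, 0, 0]
  gripper: -1

```text
clock: 52.7
tool_pos: [0.6083, -0.3578, 0.0013]
orientation: [180.0, -0.0, 2.0]
force: [-0.7, -1.3, 3.5]
opening: 0.0276
gripper_force: 30.0
```

>>> play_rows:
  deltas:
    - [0, 0, 0, 0, 0, 0]
    - [0, 0, 0.01, 0, 0, 0]
    - [0, 0, 0.03, 0, 0, 0]
    - [0, 0, 0.04, 0, 0, 0]
    - [0, 0, 0.02, 0, 0, 0]
    - [0, 0, 0, 0, 0, 0]
    - [0, 0, 0, 0, 0, 0]

```text
clock: 53.4
tool_pos: [0.608, -0.3572, 0.0809]
orientation: [-180.0, -0.0, 2.0]
force: [-0.7, 0.8, -1.8]
opening: 0.0277
gripper_force: 30.0
```

>>> play_rows:
  deltas:
    - [-0.025, 0.0215, 0, 0, 0, -0.01]
    - [-0.04, 0.036, 0, 0, 0, 0]
    - [-0.045, 0.04, 0, 0, 0, 0]
    - [-0.045, 0.04, 0, 0, 0, 0]
    - [-0.035, 0.032, 0, 0, 0, 0]
    - [-0.025, 0.022, 0, 0, 0, 0]
    - [0, 0, -0.03, 0, 0, 0]
    - [0, 0, -0.03, 0, 0, 0]
    - [0, 0, 0, 0, 0, 0]
    - [0, 0, 0, 0, 0, 0]

```text
clock: 54.4
tool_pos: [0.4353, -0.2044, 0.0325]
orientation: [-180.0, 0.2, 0.2]
force: [0.5, 0.3, -0.9]
opening: 0.0278
gripper_force: 30.0
```

>>> play_rows:
  deltas:
    - [0, 0, -0.015, 0, 0, 0]
    - [0, 0, -0.012, 0, 0, 0]
    - [0, 0, -0.0045, 0, 0, 0]
    - [0, 0, 0, 0, 0, 0]
    - [0, 0, 0, 0, 0, 0]

```text
clock: 54.9
tool_pos: [0.4363, -0.2045, 0.0081]
orientation: [180.0, -0.0, 0.2]
force: [-0.3, 0.4, -0.6]
opening: 0.028
gripper_force: 30.0
```

Lower to touch, release to a limited opening, rise, and head back to the paddle.

>>> play_rows:
  deltas:
    - [0, 0, -0.0015, 0, 0, 0]
    - [0, 0, -0.001, 0, 0, 0]
    - [0, 0, 0, 0, 0, 0]
    - [0, 0, 0, 0, 0, 0]

```text
clock: 55.3
tool_pos: [0.4362, -0.2044, 0.0059]
orientation: [180.0, -0.0, 0.2]
force: [0.5, 0.0, -1.0]
opening: 0.0276
gripper_force: 30.0
```

>>> play_rows:
  deltas:
    - [0, 0, 0, 0, 0, 0]
    - [0, 0, 0, 0, 0, 0]
    - [0, 0, 0, 0, 0, 0]
    - [0, 0, 0, 0, 0, 0]
    - [0, 0, 0.01, 0, 0, 0]
    - [0, 0, 0.03, 0, 0, 0]
    - [0, 0, 0.05, 0, 0, 0]
    - [0, 0, 0.05, 0, 0, 0]
    - [0, 0, 0.05, 0, 0, 0]
    - [0, 0, 0.05, 0, 0, 0]
  gripper: -0.1

```text
clock: 56.3
tool_pos: [0.4357, -0.2044, 0.2003]
orientation: [180.0, -0.0, 0.2]
force: [0.5, 0.1, 0.1]
opening: 0.0392
gripper_force: 0.0
```

>>> play_rows:
  deltas:
    - [0, 0.03, 0, 0, 0, -0.04]
    - [0, 0.05, 0, 0, 0, -0.0455]
    - [0.01, 0.05, 0, 0, 0, -0.0455]
    - [0.02, 0.05, 0, 0, 0, -0.0455]
    - [0.03, 0.05, 0, 0, 0, -0.0455]
    - [0.03, 0.05, 0, 0, 0, -0.0455]
    - [0.03, 0.05, 0, 0, 0, -0.0455]
    - [0.02, 0.03, 0, 0, 0, -0.0455]
    - [0, 0, 0, 0, 0, -0.0455]
    - [0, 0, 0, 0, 0, -0.0455]
  gripper: 0

```text
clock: 57.3
tool_pos: [0.5475, 0.0779, 0.1979]
orientation: [180.0, -0.0, -79.6]
force: [-0.4, 0.2, -0.2]
opening: 0.0438
gripper_force: 0.0
```

```bash
python3 tr.py T2 | cut -c1-34
python3 - <<'E'
from h import *
z=np.load('T2.npz'); W=cloud('top',z['d']); 
def zz(n,r,c): print(n,np.round(np.nanmedian(W[r[0]:r[1],c[0]:c[1]].reshape(-1,3),0),4))
zz('spanner shaft',(230,244),(349,354)); zz('spanner jaw',(219,224),(347,355)); zz('ring',(246,252),(349,352)); zz('floor drv',(218,230),(331,336)); zz('spoon handle',(235,252),(323,326)); zz('spoon bowl',(220,227),(321,326)); zz('counter',(270,272),(310,350))
k=(np.hypot(W[...,0]-.65,W[...,1]-.118)<.035)&(W[...,2]>.085)&(W[...,2]<.125); print('ball',k.sum(),W[k].mean(0))
E
```

```text
57.3 [0.54752498 0.07792645 0.1978
px cols 300-365 rows 212-260: Y ye
212 oooooooooooooooooooooooooooooo
213 oooooooooooooooooooooooooooooo
214 oooooooooooooooooooooooooooooo
215 ooo++++++++++++++#############
216 oo+###########################
217 oo+###########################
218 oo+#####################+oo+##
219 oo+####################+oooo+#
220 oo+###################+oooooo#
221 ooo###################+oooooo+
222 ooo###################ooooooo+
223 ooo##################+ooooooo+
224 ooo#######PP#########+ooooooo+
225 ooo######PPPP+#######+ooooooo+
226 ooo#####+PPPPP+#######ooooooo+
227 ooo####+PPPPPP++######+oooooo+
228 ooo####+PPPPPPo+######+ooooo+#
229 ooo####+PPPPPPP+#######+oooo##
230 ooo####PPPPPPPP+########+oo+##
231 ooo+###PPPPPPPPP########+oo+##
232 ooo####PPPPPPPPP#########ooo##
233 ooo+###PPPPPPPPP#########oo+##
234 ooo+###PPPPPPPPP#########+o+##
235 ooo+###PPPPPPPPP#########+o+##
236 ooo+###PPPPPPPPP#########+o+##
237 ooo+###PPPPPPPPP#########+o+##
238 ooo+###PPPPPPPPP#########+o+##
239 ooo+###PPPPPPPPP#########ooo##
240 ooo+###PPPPPPPPP#########ooo+#
241 ooo+###PPPP
[... 366 characters left out ...]
o+#
252 oooo####################+ooo+#
253 oooo#####################+++##
254 oooo##########################
255 oooo##########################
256 oooo##########################
257 oooo++++++++++oooooooooooooooo
258 oooooooooooooooooooooooooooooo
259 oooooooooooooooooooooooooooooo
260 oooooooooooooooooooooooooooooo
brush 168 [ 0.43719348 -0.20278359
spanner shaft [ 0.4307 -0.3612  0.0137]
spanner jaw [ 0.4889 -0.3617  0.015 ]
ring [ 0.386  -0.3556  0.0167]
floor drv [ 0.481  -0.2966  0.0032]
spoon handle [ 0.4082 -0.2595  0.0088]
spoon bowl [ 0.4836 -0.2586  0.0059]
counter [ 0.3041 -0.2787 -0.0006]
ball 0 [nan nan nan]<stdin>:5: RuntimeWarning: Mean of empty slice.
  ret = um.true_divide(
```

Brush well placed. The spanner's top is ~3–5 mm high, so an edge rests on the left divider and I'll nudge it right later. First I pull the paddle back (rinse has run >20 s).

>>> play_rows:
  deltas:
    - [0.03, 0.01, 0, 0, 0, -0.0103]
    - [0.04, 0.014, 0, 0, 0, -0.0103]
    - [0.04, 0.014, 0, 0, 0, 0]
    - [0.0194, 0.0084, 0, 0, 0, 0]
    - [0, 0, 0, 0, 0, 0]
    - [0, 0, 0, 0, 0, 0]
    - [0, 0, 0, 0, 0, 0]

```text
clock: 58.25
tool_pos: [0.6503, 0.1137, 0.1981]
orientation: [180.0, 0.0, -83.0]
force: [0.7, -0.5, 0.4]
opening: 0.0439
gripper_force: 0.0
```

>>> play_rows:
  deltas:
    - [0, 0, -0.03, 0, 0, 0]
    - [0, 0, -0.04, 0, 0, 0]
    - [0, 0, -0.03, 0, 0, 0]
    - [0, 0, -0.02, 0, 0, 0]
    - [0, 0, -0.015, 0, 0, 0]
    - [0, 0, -0.012, 0, 0, 0]
    - [0, 0, -0.012, 0, 0, 0]
    - [0, 0, 0, 0, 0, 0]
    - [0, 0, 0, 0, 0, 0]

```text
clock: 59.15
tool_pos: [0.6512, 0.1141, 0.071]
orientation: [-180.0, -0.0, -83.0]
force: [-0.1, -1.1, 0.2]
opening: 0.0438
gripper_force: 0.0
```

>>> play_rows:
  deltas:
    - [-0.012, -0.0014, 0, 0, 0, 0]
    - [-0.012, -0.0014, 0, 0, 0, 0]
    - [-0.012, -0.0014, 0, 0, 0, 0]
    - [-0.012, -0.0014, 0, 0, 0, 0]
    - [-0.012, -0.0014, 0, 0, 0, 0]
    - [-0.01, -0.0012, 0, 0, 0, 0]
    - [-0.004, -0.0005, 0, 0, 0, 0]
    - [0, 0, 0, 0, 0, 0]

```text
clock: 59.95
tool_pos: [0.5933, 0.1077, 0.0717]
orientation: [-179.7, 0.0, -83.0]
force: [6.5, -0.3, 1.6]
opening: 0.0439
gripper_force: 2.9
```

>>> play_rows:
  deltas:
    - [-0.003, -0.0003, 0, 0, 0, 0]
    - [-0.002, -0.0002, 0, 0, 0, 0]
    - [0, 0, 0, 0, 0, 0]
    - [0, 0, 0, 0, 0, 0]

```text
clock: 60.35
tool_pos: [0.5925, 0.1081, 0.0722]
orientation: [-179.5, 0.1, -83.0]
force: [15.7, -1.4, -2.9]
opening: 0.0439
gripper_force: 7.1
```

The front stop is felt. Centre, rise, and go to the tray with closed fingers to nudge the spanner.

>>> play_rows:
  deltas:
    - [0.0055, 0.0006, 0, 0, 0, 0]
    - [0.0055, 0.0006, 0, 0, 0, 0]
    - [0, 0, 0, 0, 0, 0]
    - [0, 0, 0.03, 0, 0, 0]
    - [0, 0, 0.05, 0, 0, 0]
    - [0, 0, 0.03, 0, 0, 0]
    - [-0.04, -0.02, 0, 0, 0, 0.0455]
    - [-0.05, -0.03, 0, 0, 0, 0.0455]
    - [-0.05, -0.03, 0, 0, 0, 0.0455]
    - [-0.05, -0.035, 0, 0, 0, 0.0455]

```text
clock: 61.35
tool_pos: [0.4418, 0.0146, 0.1577]
orientation: [179.9, 0.1, -49.9]
force: [0.2, -0.3, 1.1]
opening: 0.0439
gripper_force: 0.0
```

>>> play_rows:
  deltas:
    - [0, -0.05, 0, 0, 0, 0.0455]
    - [0, -0.06, 0, 0, 0, 0.0455]
    - [0, -0.06, 0, 0, 0, 0.0455]
    - [0, -0.06, 0, 0, 0, 0.0455]
    - [0, -0.06, 0, 0, 0, 0.0455]
    - [0, -0.06, 0, 0, 0, 0.0455]
    - [0, -0.05, 0, 0, 0, 0.006]
    - [0, -0.026, 0, 0, 0, 0]
    - [0, 0, 0, 0, 0, 0]
    - [0, 0, 0, 0, 0, 0]
  gripper: -1

```text
clock: 62.35
tool_pos: [0.4449, -0.2906, 0.1579]
orientation: [-180.0, 0.1, -6.0]
force: [0.2, -0.7, 0.2]
opening: 0.0003
gripper_force: 0.0
```

```bash
python3 - <<'E'
from h import *
o=get_obs(); print(o['clock'],o['tool_pos'],o['orientation'],o['opening'])
for n in('top','side'):
    p,d=snap(n,n+'P'); W=cloud(n,d); k=(abs(W[...,0]-.62)<.06)&(abs(W[...,1]-.115)<.03)&(W[...,2]>.085)&(W[...,2]<.125); print(n,'ball',k.sum(),W[k].mean(0))
E
python3 chk.py pf2
```

```text
62.35 [ 0.44490045 -0.29064253  0.15788398] [-1.79960714e+02  1.23986224e-01 -6.03951345e+00] 0.0003425650584428738
top ball 41 [0.5975689  0.11347468 0.10981141]
side ball 0 [nan nan nan]
62.45 [ 0.44557311 -0.28990698  0.15843127] [-1.79976716e+02  5.53477107e-02 -5.92435750e+00] [ 0.90782137 -0.00786722  0.2835722 ] [ 0.01767343 -0.02073269 -0.05101622]
top handle 270 [0.51685346 0.22795566 0.15806314] yaw 6.87772342464712 pitch 4.655352790059648 toaxis yaw 6.351940032104085
side handle 136 [0.50912817 0.22067967 0.1556596 ] yaw 8.330261504739841 pitch 5.69805114014555 toaxis yaw 8.879329322861027<stdin>:4: RuntimeWarning: Mean of empty slice.
  ret = um.true_divide(
```

Paddle back at the front (ball x 0.5976, as at the start) and the portafilter still locked. Now the nudge.

>>> play_rows:
  deltas:
    - [-0.0107, -0.0438, 0, 0, 0, 0.0333]
    - [0, 0, -0.04, 0, 0, 0]
    - [0, 0, -0.05, 0, 0, 0]
    - [0, 0, -0.05, 0, 0, 0]
    - [0, 0, -0.03, 0, 0, 0]
    - [0, 0, -0.012, 0, 0, 0]
    - [0, 0, 0, 0, 0, 0]
    - [0, 0, 0, 0, 0, 0]

```text
clock: 63.35
tool_pos: [0.4387, -0.3258, 0.0143]
orientation: [180.0, -0.1, 0.1]
force: [-0.7, -0.5, 0.0]
opening: 0.0002
gripper_force: 0.0
```

>>> play_rows:
  deltas:
    - [0, 0, -0.01, 0, 0, 0]
    - [0, 0, -0.0125, 0, 0, 0]
    - [0, 0, 0, 0, 0, 0]
    - [0, 0, 0, 0, 0, 0]

```text
clock: 63.75
tool_pos: [0.4374, -0.3257, -0.005]
orientation: [-180.0, 0.0, 0.1]
force: [0.2, -0.6, 0.2]
opening: 0.0005
gripper_force: 0.0
```

>>> play_rows:
  deltas:
    - [0, -0.004, 0, 0, 0, 0]
    - [0, -0.004, 0, 0, 0, 0]
    - [0, -0.004, 0, 0, 0, 0]
    - [0, 0, 0, 0, 0, 0]
    - [0, 0, 0, 0, 0, 0]

```text
clock: 64.25
tool_pos: [0.4375, -0.3355, -0.0048]
orientation: [180.0, -0.0, 0.0]
force: [0.1, 0.6, -0.8]
opening: 0.001
gripper_force: 0.0
```

>>> play_rows:
  deltas:
    - [0, -0.003, 0, 0, 0, 0]
    - [0, -0.0025, 0, 0, 0, 0]
    - [0, 0, 0, 0, 0, 0]
    - [0, 0, 0, 0, 0, 0]

```text
clock: 64.65
tool_pos: [0.4376, -0.3398, -0.0049]
orientation: [180.0, 0.0, 0.0]
force: [0.2, 0.2, -0.1]
opening: 0.0005
gripper_force: 0.0
```

>>> play_rows:
  deltas:
    - [0, -0.0025, 0, 0, 0, 0]
    - [0, -0.0025, 0, 0, 0, 0]
    - [0, 0, 0, 0, 0, 0]
    - [0, 0, 0, 0, 0, 0]

```text
clock: 65.05
tool_pos: [0.4376, -0.3438, -0.0049]
orientation: [180.0, 0.0, 0.1]
force: [0.6, -0.6, 0.6]
opening: 0.0001
gripper_force: 0.0
```

>>> play_rows:
  deltas:
    - [0, 0.004, 0.01, 0, 0, 0]
    - [0, 0, 0.04, 0, 0, 0]
    - [0, 0, 0.05, 0, 0, 0]
    - [0, 0, 0.05, 0, 0, 0]
    - [0, 0.05, 0.03, 0, 0, 0]
    - [0, 0.06, 0, 0, 0, 0]
    - [0, 0.06, 0, 0, 0, 0]
    - [0, 0.06, 0, 0, 0, 0]
    - [0, 0.06, 0, 0, 0, 0]
    - [0, 0.06, 0, 0, 0, 0]

```text
clock: 66.05
tool_pos: [0.4372, -0.0586, 0.14]
orientation: [-180.0, -0.1, 0.1]
force: [1.2, 0.0, 0.6]
opening: 0.0003
gripper_force: 0.0
```

```bash
python3 tr.py T3 | cut -c30-
python3 - <<'E'
from h import *
z=np.load('T3.npz'); W=cloud('top',z['d']); hs=cv2.cvtColor(z['p'],cv2.COLOR_BGR2HSV)
br=(hs[...,2]>140)&(hs[...,1]<60)
for r0 in range(214,256,4):
    m=np.zeros_like(br); m[r0:r0+4,344:363]=br[r0:r0+4,344:363]; q=W[m]; v,u=np.nonzero(m)
    if len(q): print(r0,len(q),'u',u.mean().round(1),'z',np.round(np.nanpercentile(q[:,2],[10,50,90]),4))
E
```

```text
9  0.14002607] [-1.79976558e+02 -8.66132656e-02  5.19637155e-02]
 Y yellow, # dark, o bright
ooooooooooooooooooooooooooooooooooooooooooooo
ooooooooooooooooooooooooooooooooooooooooooooo
ooooooooo+++++++++++++++++++######++++ooooooo
######################################ooooooo
###############Y#######++++YYYY+oo+###+oooooo
##############YY+######+oooYYYYoooY###+oooooo
oo+###########YYY######+ooYYYYYoooY+##+oooooo
ooo+##########YYY######+oooYYYYoooY+##+oooooo
oooo##########YYY######+ooooooooooYY##+oooooo
oooo+#########YYY######+ooooooooooYY##+oooooo
oooo+#########YYY######+ooooooooooYY##+oooooo
oooo+#########YYY######+ooooooooooYY##+oooooo
oooo+#########YYY#######++ooooooYYYY##+oooooo
oooo+#########YYY########YoooooYYYYY##+oooooo
oooo+#########YYY########+ooooooYYY###+oooooo
oooo+#########YYY+########+ooooYY+#####oooooo
ooo+##########YYY+########+oooooY+#####oooooo
oo+###########YYY+########+oooooY+#####oooooo
oo+###########YYY+########+oooooY+#####oooooo
oo+###########YYY+########+oooooY+#####oooooo
ooo###########YYY+########+oooooY+#####oooooo
+o+###########YYY+########+oooooYY#####oo
[... 1074 characters left out ...]
oooooooooooooooooooooooooooooooooo
ooooooooooooooooooooooooooooooooooooooooooooo
ooooooooooooooooooooooooooooooooooooooooooooo
ooooooooooooooooooooooooooooooooooooooooooooo
78359] -179.54935716288688 [ 0.39451885 -0.21835214] [ 0.48056911 -0.18747847]
214 13 u 357.0 z [-0.0006  0.0086  0.0129]
218 29 u 353.2 z [-0.0015  0.0099  0.012 ]
222 33 u 352.7 z [0.0012 0.0096 0.0117]
226 21 u 353.4 z [0.0007 0.0094 0.0106]
230 20 u 353.6 z [0.0072 0.009  0.0132]
234 22 u 353.6 z [0.007  0.0101 0.0145]
238 18 u 352.9 z [0.0083 0.011  0.0124]
242 17 u 352.4 z [0.0084 0.0103 0.0125]
246 24 u 352.5 z [0.0065 0.0107 0.0134]
250 10 u 352.9 z [0.005  0.0117 0.013 ]
254 26 u 354.6 z [-0.0028  0.0004  0.0136]
```

The spanner now lies flat (top ≈ 0.010) on its outline. The brush and spoon are centred, the paddle is at the front and the portafilter is locked. Handing in.

```bash
python3 -c "
from plant import *
print(close_job())"
```

```text
the job is handed in; nothing more can be done
None
```

I handed the job in at about 66 s, no verdict came back: the portafilter looked locked straight to the front (handle drooping about 2°), the rinse ran over 20 s and the paddle is back at the front, the brush, spoon and spanner lie in their tray compartments (no screwdriver was there), and I kept the arm clear of the jug and cup.

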